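Take the battery pack out of the gauge controller

ROBOT

A 7-joint arm with a two-finger parallel gripper is mounted at the origin on the work surface. World frame = base frame: x ahead of the robot, y to its left, z up, the work surface at z = 0. Lengths are in m, angles in rad, forces in N, time in s.
With the tool pointing down it reaches from about 0.375 to 0.925 m from the base axis. Payload 3.1 kg.
Tool frame: the origin (TCP) lies between the finger pads; the fingertips stand 19 mm ahead of it and the grasp point (between the pads) is the TCP; z points along the fingers, y is the direction in which the jaws open and shut (so a half turn about z gives the same grasp; the last joint's range is limited). The gripper opens to 85 mm and grips with 20 to 120 N. Pads are 22 mm wide; open, the fingers measure 114 mm over their backs; the gripper's body (76 mm by 85 mm) begins 54 mm behind the grasp point. The pads swing forward as they close: fully open they stand 13 mm farther back than shut.
Start: joints at [-1.322, 0.383, 0.044, 1.598, -0.018, 1.161, -0.05], TCP at [0.221, 0.611, 0.222] pointing down, gripper open.
Joint ranges: [-2.61, 2.61], [-0.41, 2.15], [-1.48, 1.57], [0, 2.5], [-1.57, 4.71], [0.05, 1.97], [-2.85, 2.85]. Speed limits (rad/s): [2.79, 2.79, 3.14, 3.14, 3.14, 3.14, 3.14].

INTERFACE

Orientations are given as a unit quaternion [x, y, z, w].
In Python, from bench import move_ptp, movel, move_j, move_gripper, pause, inverse_kinematics, read_camera, camera_params, MotionError, sign_off, look_for, tip_of, read_time_s, read_qpos, read_joint_vel, read_effort, read_eef_pos, read_tcp_rot, read_ft_force, read_ft_torque, read_finger_gap gives the robot as it stands. Calls block until the motion is done:
- move_ptp(position, orientation): joint-space move of the TCP to a pose.
- movel(position, orientation=None, speed=0.15): straight line of the TCP; orientation=None keeps the orientation; speed is the mean speed in m/s.
- move_j(angles): joint-space move.
- move_gripper(opening, effort=None): finger opening in m; effort is the grip in N (None keeps the last); returns when the fingers have stopped.
- pause(seconds).
- inverse_kinematics(position, orientation): joint angles nearest the present ones, or None.
- read_camera(name): name is "side" or "top" or "wrist"; returns the picture (480x640x3 uint8, red, green, blue); there is no depth.
- camera_params(name): a dict with "K" (3x3 intrinsics, pixels), "camera_from_world" (4x4, takes a point from world to camera coordinates). Camera axes: x right, y down, z forward; pixel columns grow to the right and rows downward; lengths in m; the calibration is good to about 2 mm. A picture is of the moment at which its call begins: read the wrist's pose just before it. camera_params takes no time and is no camera call; for the wrist camera it gives the pose at the moment of the call.
A pose or a line that the arm cannot do raises MotionError and nothing moves.
- sign_off(): hands the job in, once; it reports no verdict.
Trained networks look in the newest picture that a camera, given by its name, has taken for a name from the list of things; names that differ only in an ending like _2 or _b are one class to them, and where a whole thing is asked for, a point or a joint stands for the part that bears it (a point fixed in the world has none). Each returns a list of dicts, best first, with "confidence" (0 to 1); they miss things now and then, are a little off and sometimes report something else, mostly with a low value. They report only what shows in the picture. A call takes as long as a camera call.
- look_for(camera, name): "at" ([column, row] in pixels, amid what is visible of it).
- tip_of(camera, name): "at" ([column, row] in pixels: a listed point, or the origin of a listed thing).
Readings, each from a call of its own:
- read_time_s(): time.
- read_qpos(): joint angles.
- read_joint_vel(): joint speeds.
- read_effort(): joint torques, N m.
- read_eef_pos(): TCP position.
- read_tcp_rot(): TCP orientation.
- read_ft_force(): force on the tool from outside, world axes, zero at the start.
- read_ft_torque(): the same for the moment, N m.
- read_finger_gap(): finger opening in m.
Only numpy, scipy, OpenCV 4.12 (cv2) and the standard library are available. Lean on these libraries where they do the work, as an engineer would, in place of code of your own. Each camera call takes 0.05 s, during which the arm holds its last target.

TASK

The battery in the vacuum gauge controller is due for replacement. Use the flat-bladed opener to lever up the flush battery cover at its blue slot, and fold the cover back to upright or beyond; lay the opener back on its blue mat. Then squeeze the two blue side buttons of the pack, lift it out and stand it upright in the white tray without dropping it, leaving everything else on the bench undisturbed.

Things in the scene. Friction and masses are not known exactly. Their poses are not given: they have to be found in the camera images.
- controller: Bench instrument, white with a dark front panel, 190 (x) x 170 (y) x 100 mm high, fixed to the bench. Origin: centre of its underside on the bench; x from its front panel to its back, y to its left, z up. Its front face is at x = -100 mm. In its top, set flush in a frame, lies the dark hinged battery cover; the front wall below the cover is 26 mm thick.
- pry_slot (a point): Inner end of the blue pry slot, on its floor; axes as the controller's. The slot, 22 mm wide (y), runs level in +x over the front wall's middle, 23.5 mm from the front face to this point, where a low stop ends it. Floor 91 mm above the bench. Its first 12 mm are open above; the last 12 mm lie under the cover, in a gap 4 mm high. The slot's front edge is the fulcrum for levering.
- cover_hinge (a joint): Cover angle: 0 = shut and flush, 1.57 = upright, stop at 1.9. Two sprung roller catches hold it shut: lifting its front edge takes about 14 N at first; after 4 mm they let go and it pops up to about 0.09 rad. The stiff hinge (0.11 N m) keeps it wherever it is left.
- cover: Dark battery cover, 117 mm (x) x 124 mm (y), 5 mm thick, 110 g. Origin on the hinge line at the back, top face, mid-width; its front edge at x = -120 mm; z up out of its top face, so the hinge line is 32 mm behind the controller's middle, 100 mm above the bench. Two tongues hang 31 mm below its top face at x = -100, y = +-45 mm.
- cover_edge (a point): Middle of the lower front edge of the cover, 120 mm from the hinge line.
- opener: Opening tool lying on the blue mat: grey handle 110 mm long, 22 mm wide, 24 mm high, and a flat steel blade 75 mm long, 14 mm wide, 2 mm thick, centred in the handle's end. Origin at the front end of the handle, on its underside; x runs from handle to blade tip; z up. The blade's mid-plane is 12 mm above the origin. 110 g.
- opener_grip (a point): Point in the middle of the opener's handle section, 40 mm behind the handle's front end, 115 mm behind the blade's tip; axes as the opener's.
- opener_tip (a point): Middle of the blade's end edge; axes as the opener's.
- mat: Blue mat, 210 (x) x 120 (y) x 2 mm, fixed, where the opener lies and must lie again. Origin: centre of its underside.
- pack: Grey battery pack standing in the bay, 70 (x) x 44 (y) x 66 mm high, 320 g; origin: centre of its underside, z up, x towards the controller's back. It stands on the bay floor, its centre 62 mm in front of the hinge line, and is hooked in the bay until both side buttons are pressed in, nearly flush with its sides.
- pack_center (a point): Centre of the battery pack, half-way up (33 mm above its underside); axes as the pack's.
- pack_buttons (a point): Point midway between the pack's two blue buttons, 56 mm above its underside. Buttons: 14 x 14 mm, 4.5 mm proud of the pack's two y sides (53 mm over both, 44 mm when flush). At least 36 mm is free beside each; below, two hooks stand beside the pack, up to 23 mm above its underside.
- button_l (a joint): Travel of the button on the pack's +y side, 0 = out, 0.005 = fully in; sprung, about 6 N when fully in.
- button_r (a joint): The same on the -y side.
- tray: White open tray, 160 (x) x 120 (y) x 22 mm high, walls and floor about 4 mm thick, fixed. Origin: centre of its underside.
- bottle_a: Amber bottle with blue cap, 72 mm across, 165 mm high; bystander. Origin at its underside.
- bottle_b: Another such amber bottle; bystander.
- beaker: Small glass beaker, 64 mm across, 75 mm high; bystander.
- tip_box: Blue box with clear lid, 85 x 120 x 67 mm high; bystander.
- vial_rack: White vial rack with amber vials, 55 x 130 x 50 mm high; bystander.
- column_case: Pale grey case, 170 x 50 x 32 mm high; bystander.
- timer: Small white timer, 60 x 62 x 20 mm; bystander.

How it is judged:
By the outcome, as a careful person would: the job done as asked, in the order asked, and still so for the second after the job is handed in, with the robot touching nothing.
It also fails if it takes over 64 s, if anything falls off the work surface, if the arm or the gripper's body presses on something with over 40 N, if the wrist force passes 120 N, or if a joint passes its speed limit or range.

## Working session

There is one attempt and no reset: what is moved stays moved. The work goes in short steps, each a Python script; the robot and the scene stay as the last script left them, time stands still between calls to the robot, and variables do not carry over. Pictures are saved under pics/ and viewed, and the job is handed in when it is done.

```bash
ls; mkdir -p pics
python3 - <<'E'
from bench import *
import cv2
for c in ["side","top","wrist"]:
    im=read_camera(c); cv2.imwrite(f"pics/a_{c}.png",im[:,:,::-1])
    p=camera_params(c); print(c,p["K"].tolist(),p["camera_from_world"].round(4).tolist())
    for n in ["pry_slot","cover","cover_edge","opener_tip","opener_grip","opener","mat","tray","controller","bottle_a","beaker","tip_box","vial_rack","column_case","timer"]:
        r=tip_of(c,n); print(n,[(([round(x) for x in d["at"]]),round(d["confidence"],2)) for d in r[:2]])
print(read_time_s(),read_eef_pos(),read_tcp_rot(),read_ft_force())
E
```

```text
pics
side [[442.7114369245024, 0.0, 317.93715566834135], [0.0, 442.7114369245024, 235.6035686103814], [0.0, 0.0, 1.0]] [[-0.9669, -0.2549, 0.0146, 0.6047], [-0.1971, 0.7092, -0.6769, 0.1796], [0.1622, -0.6573, -0.7359, 1.0913], [0.0, 0.0, 0.0, 1.0]]
pry_slot []
cover [([373, 175], 0.61), ([314, 219], 0.58)]
cover_edge [([358, 227], 0.88)]
opener_tip [([372, 176], 0.74)]
opener_grip [([405, 187], 0.55)]
opener [([394, 187], 0.73)]
mat [([393, 188], 0.76), ([394, 184], 0.55)]
tray [([339, 383], 0.75)]
controller [([324, 243], 0.86), ([394, 183], 0.25)]
bottle_a [([253, 248], 0.41)]
beaker [([370, 144], 0.95), ([254, 249], 0.75)]
tip_box [([311, 467], 0.96)]
vial_rack [([260, 318], 0.63)]
column_case [([308, 186], 0.83)]
timer [([250, 246], 0.9)]
top [[475.80110778278106, 0.0, 314.54832716953337], [0.0, 475.80110778278106, 241.71255262841024], [0.0, 0.0, 1.0]] [[-0.0168, -0.9996, -0.0213, 0.02], [-0.9987, 0.0179, -0.0487, 0.598], [0.0491, 0.0204, -0.9986, 1.4227], [0.0, 0.0, 0.0, 1.0]]
pry_slot [([338, 254], 0.87)]
cover [([330, 221], 0.79)]
cover_edge [([336, 264], 0.7), ([329, 234], 0
[... 316 characters left out ...]
], 0.59)]
vial_rack [([241, 206], 0.77), ([428, 283], 0.51)]
column_case [([402, 190], 0.96)]
timer [([309, 177], 0.66), ([241, 207], 0.66)]
wrist [[403.35444095083244, 0.0, 321.05691703604816], [0.0, 403.35444095083244, 242.248535492414], [0.0, 0.0, 1.0]] [[0.3403, 0.9403, 0.0004, -0.6491], [0.903, -0.3269, 0.2787, -0.036], [0.2622, -0.0945, -0.9604, 0.3795], [0.0, 0.0, 0.0, 1.0]]
pry_slot []
cover []
cover_edge []
opener_tip []
opener_grip []
opener []
mat []
tray []
controller []
bottle_a []
beaker []
tip_box []
vial_rack []
column_case []
timer []
2.4 [0.2208687  0.61131815 0.22186628] [ 1.72474273e-01  9.85014022e-01 -1.12875332e-05 -3.08861858e-05] [-0.2848405  -0.29331576  0.27525303]
```

View pics/a_side.png

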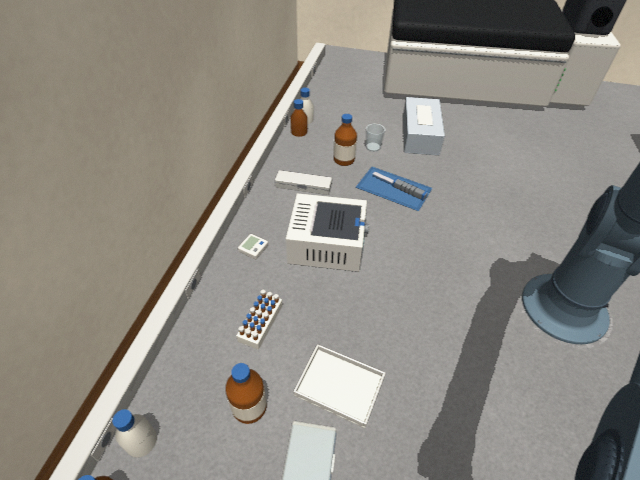

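View pics/a_top.png

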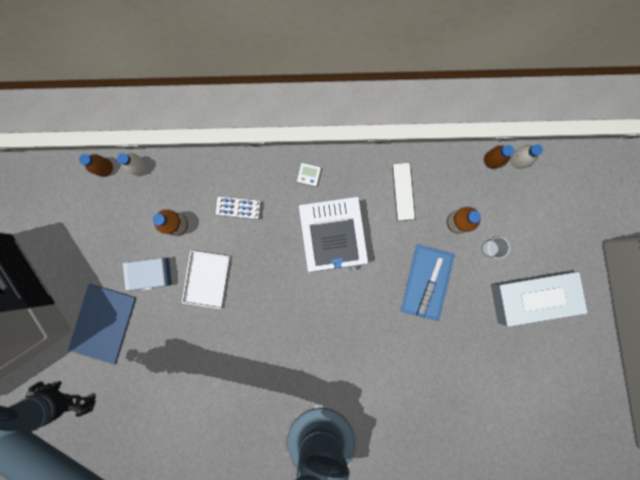

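```bash
cat > h.py <<'E'
import numpy as np, cv2
from bench import *
from scipy.spatial.transform import Rotation as R
def ray(P,px,z):
    K=P["K"];T=np.array(P["camera_from_world"]);Rm=T[:3,:3];t=T[:3,3]
    c=-Rm.T@t; d=Rm.T@np.linalg.inv(K)@np.array([px[0],px[1],1.]); s=(z-c[2])/d[2]; return c+s*d
def proj(P,X):
    T=np.array(P["camera_from_world"]); X=np.atleast_2d(X); c=X@T[:3,:3].T+T[:3,3]; u=c@np.array(P["K"]).T; return u[:,:2]/u[:,2:]
def grab(c,name=None):
    P=camera_params(c); im=read_camera(c)
    if name: cv2.imwrite(f"pics/{name}.png",im[:,:,::-1])
    return P,im
E
python3 - <<'E'
from h import *
P=camera_params("top")
for n,px,z in [("slot",(338,254),.091),("cover",(330,221),.1),("edge",(336,264),.095),("tip",(440,260),.014),("grip",(429,294),.014),("opener",(428,281),.002),("mat",(430,283),0),("tray",(206,278),0),("ctl",(329,233),0),("botA",(176,223),0),("botB",(459,222),0),("beaker",(491,245),0),("case",(402,190),0),("rack",(241,206),0),("tb",(149,275),0)]:
    print(n,ray(P,px,z).round(3))
im=cv2.imread("pics/a_top.png")
cv2.imwrite("pics/a_zoom.png",cv2.resize(im[180:330,280:480],None,fx=4,fy=4,interpolation=cv2.INTER_CUBIC))
im=cv2.imread("pics/a_side.png")
cv2.imwrite("pics/a_zoom2.png",cv2.resize(im[150:280,270:450],None,fx=4,fy=4,interpolation=cv2.INTER_CUBIC))
E
```

```text
slot [ 0.558 -0.058  0.091]
cover [ 0.652 -0.037  0.1  ]
edge [ 0.53  -0.052  0.095]
tip [ 0.537 -0.366  0.014]
grip [ 0.436 -0.33   0.014]
opener [ 0.474 -0.331  0.002]
mat [ 0.468 -0.337  0.   ]
tray [0.494 0.344 0.   ]
ctl [ 0.625 -0.035  0.   ]
botA [0.664 0.435 0.   ]
botB [ 0.651 -0.43   0.   ]
beaker [ 0.579 -0.524  0.   ]
case [ 0.752 -0.26   0.   ]
rack [0.713 0.234 0.   ]
tb [0.506 0.519 0.   ]
```

View pics/a_zoom.png

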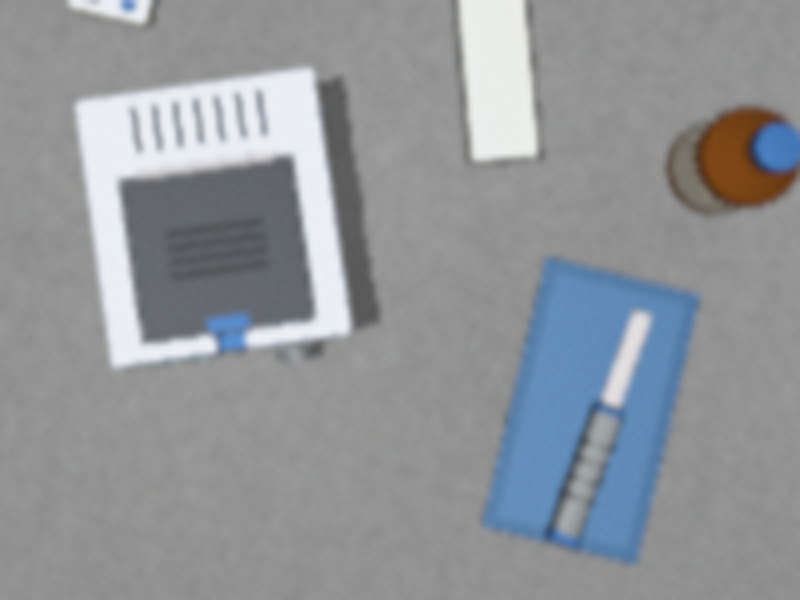

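View pics/a_zoom2.png

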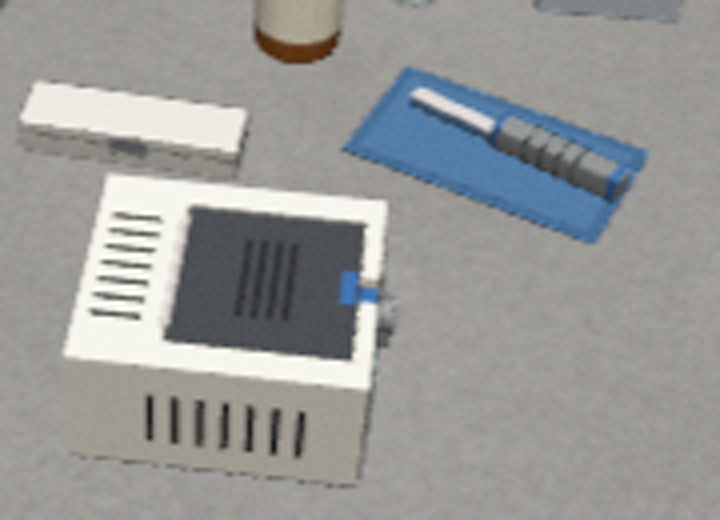

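Run:
```python
from h import *
P=camera_params("wrist");T=np.array(P["camera_from_world"]);W=np.linalg.inv(T)
p=read_eef_pos();q=read_tcp_rot();Rt=R.from_quat(q).as_matrix()
print("cam in tool",(Rt.T@(W[:3,3]-p)).round(3),"\nR",(Rt.T@W[:3,:3]).round(3))
print(Rt.round(3))
def down(yaw,tilt=0): # tool y perpendicular to yaw dir; x axis along yaw; z down
    return (R.from_euler('z',yaw)*R.from_euler('y',-tilt)*R.from_euler('x',np.pi)).as_quat()
for yaw in [-.314,.14,np.pi-.314,np.pi+.14]:
  for pos in [(.436,-.33,.014),(.44,-.07,.0925),(.5,-.2,.4),(.42,-.2,.35),(.6,-.04,.09),(.494,.344,.07)]:
    for t in [-.3,0,.3]:
      s=inverse_kinematics(list(pos),down(yaw,t)); print(round(yaw,2),pos,t,None if s is None else np.round(s,2))
```

```text
cam in tool [ 0.071 -0.001 -0.153] 
R [[-0.001 -0.96  -0.279]
 [ 1.    -0.001  0.   ]
 [-0.    -0.279  0.96 ]]
[[-0.941  0.34  -0.   ]
 [ 0.34   0.941 -0.   ]
 [ 0.    -0.    -1.   ]]
-0.31 (0.436, -0.33, 0.014) -0.3 [-0.04  0.79  0.77  1.78 -0.48  1.11 -0.95]
-0.31 (0.436, -0.33, 0.014) 0 [-0.3   0.87  1.14  2.02 -1.    0.97 -0.51]
-0.31 (0.436, -0.33, 0.014) 0.3 [-0.17  0.57  0.92  2.23 -1.21  0.57 -0.21]
-0.31 (0.44, -0.07, 0.0925) -0.3 [-0.66  0.54  0.95  2.   -0.48  1.18 -1.34]
-0.31 (0.44, -0.07, 0.0925) 0 [-0.74  0.24  0.89  2.21 -0.26  0.79 -1.56]
-0.31 (0.44, -0.07, 0.0925) 0.3 [-0.53  0.01  0.54  2.42  0.21  0.44 -2.05]
-0.31 (0.5, -0.2, 0.4) -0.3 [-0.53  0.48  1.21  1.45 -0.34  1.8  -1.21]
-0.31 (0.5, -0.2, 0.4) 0 [-0.83  0.09  1.24  1.66 -0.09  1.46 -1.47]
-0.31 (0.5, -0.2, 0.4) 0.3 [-0.68 -0.28  0.81  1.87  0.27  1.18 -1.81]
-0.31 (0.42, -0.2, 0.35) -0.3 [-0.71  0.3   1.29  1.71 -0.2   1.64 -1.26]
-0.31 (0.42, -0.2, 0.35) 0 [-0.8  -0.25  1.01  1.89  0.21  1.39 -1.72]
-0.31 (0.42, -0.2, 0.35) 0.3 [-0.2  -0.34  0.44  2.07  0.19  1.09 -1.7 ]
-0.31 (0.6, -0.04, 0.09) -0.3 [-
[... 3633 characters left out ...]
) 0.3 [-0.54  0.37  1.05  1.47 -0.14  1.72  2.22]
3.28 (0.42, -0.2, 0.35) -0.3 [-0.36 -0.37  0.66  2.04  0.11  1.12  1.98]
3.28 (0.42, -0.2, 0.35) 0 [-1.03 -0.41  1.12  1.89  0.37  1.45  1.71]
3.28 (0.42, -0.2, 0.35) 0.3 [-0.74  0.19  1.15  1.73 -0.01  1.59  2.14]
3.28 (0.6, -0.04, 0.09) -0.3 [-0.54  0.36  0.65  2.08 -0.55  0.53  2.2 ]
3.28 (0.6, -0.04, 0.09) 0 [-0.49  0.5   0.61  1.84 -0.36  0.9   2.  ]
3.28 (0.6, -0.04, 0.09) 0.3 [-0.37  0.67  0.5   1.59 -0.25  1.26  1.9 ]
3.28 (0.494, 0.344, 0.07) -0.3 [-0.93  0.36  0.18  2.05  0.23  0.51  0.75]
3.28 (0.494, 0.344, 0.07) 0 [-0.77  0.47  0.12  1.83 -0.07  0.84  1.09]
3.28 (0.494, 0.344, 0.07) 0.3 [-0.69  0.63  0.11  1.6  -0.21  1.19  1.23]
```

View pics/a_wrist.png

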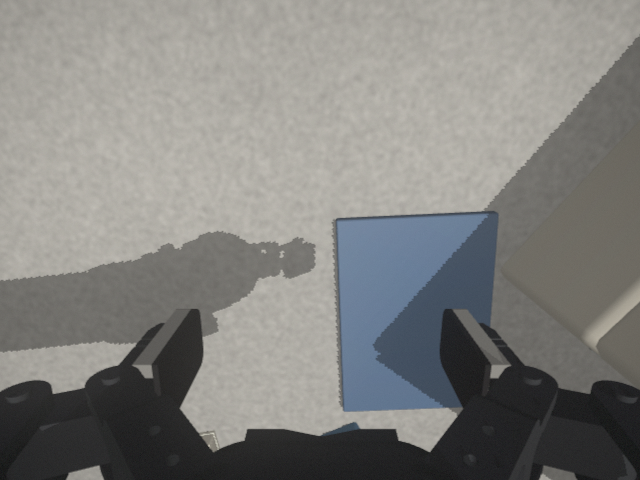

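```bash
cat >> h.py <<'E'
def down(yaw,tilt=0):
    """tool x along yaw, z down; tilt>0 : pitch tip (tool x) up"""
    return (R.from_euler('z',yaw)*R.from_euler('y',-tilt)*R.from_euler('x',np.pi)).as_quat()
E
python3 - <<'E'
from h import *
t=read_time_s(); 
move_ptp([.5,-.2,.33],down(-.1)); print(read_time_s()-t, read_eef_pos())
P,im=grab("wrist","b_wrist")
for n,z in [("pry_slot",.091),("cover_edge",.095),("cover",.1),("opener_tip",.014),("opener_grip",.014),("opener",.002),("mat",0),("controller",0)]:
    for d in tip_of("wrist",n)[:2]: print(n,np.round(d["at"]),round(d["confidence"],2),ray(P,d["at"],z).round(4))
np.save("b_T.npy",P["camera_from_world"])
E
```

```text
3.0333 [ 0.50059702 -0.1987878   0.32983559]
pry_slot [168. 169.] 0.82 [ 0.5444 -0.0564  0.091 ]
cover_edge [169. 181.] 0.77 [ 0.5335 -0.0565  0.095 ]
opener_tip [466. 137.] 0.95 [ 0.5421 -0.3668  0.014 ]
opener_grip [430. 230.] 0.83 [ 0.437  -0.3246  0.014 ]
opener [440. 200.] 0.73 [ 0.4703 -0.3407  0.002 ]
opener [173.  95.] 0.24 [ 0.6188 -0.0442  0.002 ]
mat [430. 203.] 0.8 [ 0.4676 -0.3295  0.    ]
```

View pics/b_wrist.png

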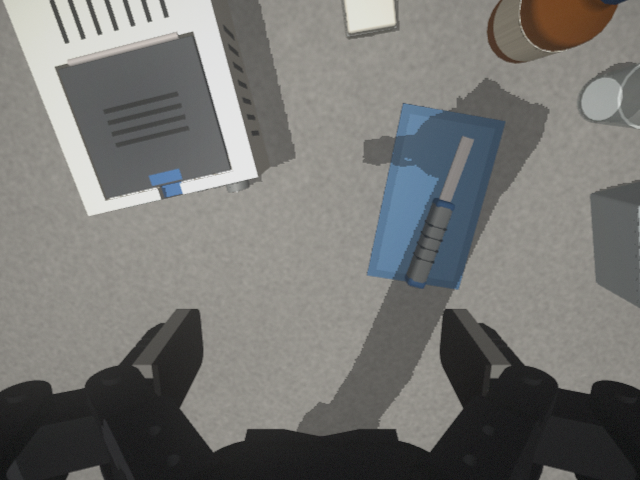

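Run:
```python
import cv2
im=cv2.imread("pics/b_wrist.png")
cv2.imwrite("pics/b_z1.png",cv2.resize(im[0:225,30:300],None,fx=2.9,fy=2.6,interpolation=cv2.INTER_CUBIC)[:600,:800])
cv2.imwrite("pics/b_z1.png",cv2.resize(im[25:225,30:290],None,fx=3,fy=3,interpolation=cv2.INTER_CUBIC))
cv2.imwrite("pics/b_z2.png",cv2.resize(im[95:295,350:550],None,fx=3,fy=3,interpolation=cv2.INTER_CUBIC))
```

```text
(no output)
```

View pics/b_z1.png

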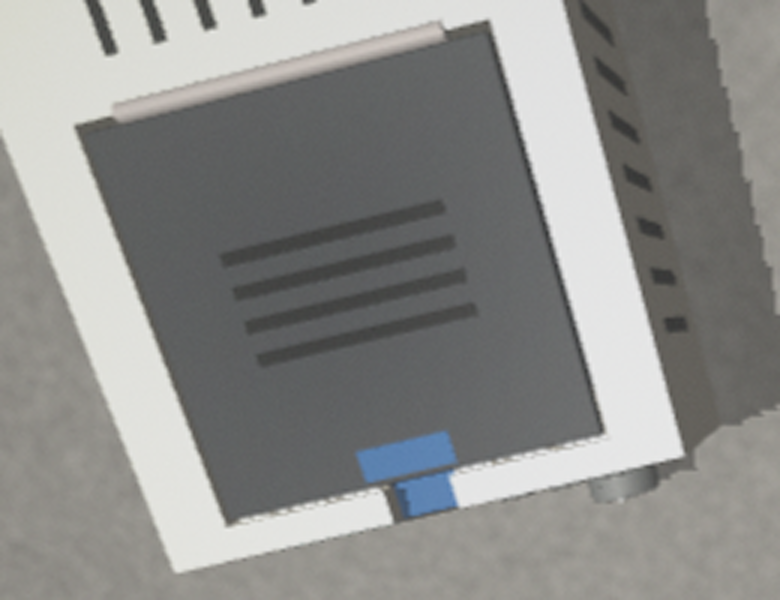

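View pics/b_z2.png

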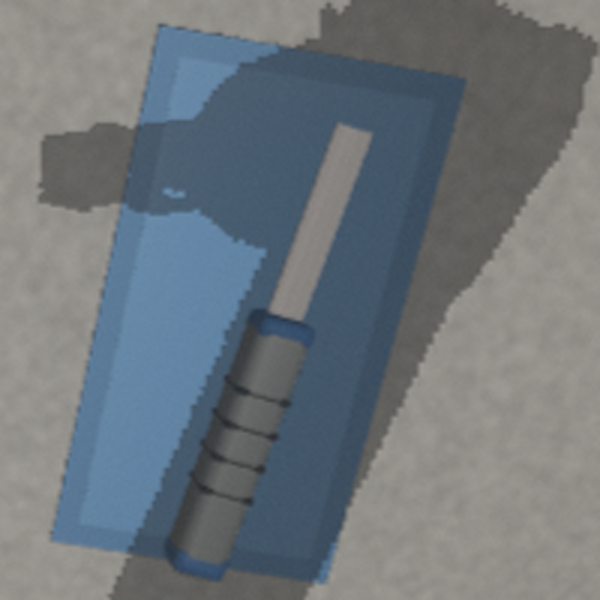

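Run:
```python
from h import *
from scipy.optimize import least_squares
P=dict(K=camera_params("wrist")["K"],camera_from_world=np.load("b_T.npy"))
pt=camera_params("top")
z1=lambda u,v:(30+u/3,25+v/3); z2=lambda u,v:(350+u/3,95+v/3); zt=lambda u,v:(280+u/4,180+v/4)
loc=np.array([[29,62],[29,-62],[-88,-62],[-88,62],[-100,85],[-100,-85]])/1e3
px=np.array([z1(77,124),z1(488,20),z1(604,433),z1(228,524),z1(177,573),z1(683,456)])
def f(p,full=False):
    c,s=np.cos(p[2]),np.sin(p[2]); X=np.c_[loc@np.array([[c,s],[-s,c]])+p[:2],np.full(len(loc),.1)]
    return (proj(P,X)-px).ravel()
r=least_squares(f,[.625,-.035,.14]); print(r.x,r.fun.reshape(-1,2).round(1))
W=np.array([ray(P,p,.1)[:2] for p in px]); print(W.round(4), np.linalg.norm(W[1]-W[0]),np.linalg.norm(W[2]-W[3]),np.linalg.norm(W[5]-W[4]),np.linalg.norm(W[0]-W[3]))
# top cam check: corners
wt=[ray(pt,zt(*p),.1)[:2] for p in [(78,100),(312,68),(350,332),(113,366)]]; print("top ctl corners",np.round(wt,4))
c,s=np.cos(r.x[2]),np.sin(r.x[2]);Rm=np.array([[c,-s],[s,c]])
for l in [(.095,.085),(.095,-.085),(-.095,-.085),(-.095,.085)]: print((Rm@np.array(l)+r.x[:2]).round(4))
tip=ray(P,z2(356,127),.015); base=ray(P,z2(289,312),.015); rear=ray(P,z2(208,560),.026)
print("tip",tip,"base",base,np.linalg.norm(tip-base),"yaw",np.arctan2(*(tip-base)[1::-1]),"rear",rear)
tt=ray(pt,zt(640,314),.015); print("top tip",tt)
print("slot",Rm@np.array([-.0765,0])+r.x[:2], "net .5444 -.0564")
tr=read_camera("top")
```

```text
[ 0.6196317  -0.0456829   0.12560869] [[ 1.6  2.4]
 [-0.5  2.5]
 [-0.7 -0.9]
 [ 0.1 -2.2]
 [-0.7 -1.3]
 [ 0.  -1.5]]
[[ 0.6427  0.0203]
 [ 0.658  -0.1044]
 [ 0.5392 -0.1187]
 [ 0.5225  0.0055]
 [ 0.5084  0.0258]
 [ 0.5297 -0.1423]] 0.12564435849648742 0.1252940638115368 0.1694483964000489 0.12109563779899163
top ctl corners [[ 0.6997  0.0491]
 [ 0.7194 -0.1181]
 [ 0.5311 -0.1409]
 [ 0.5099  0.0271]]
[0.7032 0.0505]
[ 0.7245 -0.1181]
[ 0.536  -0.1419]
[0.5147 0.0267]
tip [ 0.54129285 -0.37001259  0.015     ] base [ 0.47358932 -0.34424971  0.015     ] 0.07243959372796774 yaw -0.36360565564896075 rear [ 0.3774179  -0.30722793  0.026     ]
top tip [ 0.54110202 -0.36577386  0.015     ]
slot [ 0.5437344  -0.05526672] net .5444 -.0564
```

Run:
```python
from h import *
from scipy.optimize import least_squares
P=dict(K=camera_params("wrist")["K"],camera_from_world=np.load("b_T.npy"))
z1=lambda u,v:(30+u/3,25+v/3)
px=np.array([z1(77,124),z1(488,20),z1(604,433),z1(228,524),z1(177,573),z1(683,456),z1(428,512)])
for b,fr in [(31,-95),(31,-100),(29,-98)]:
    loc=np.array([[b,62],[b,-62],[-88,-62],[-88,62],[fr,85],[fr,-85],[fr,0]])/1e3
    zz=np.array([.1]*6+[.091])
    def f(p):
        c,s=np.cos(p[2]),np.sin(p[2]); X=np.c_[loc@np.array([[c,s],[-s,c]])+p[:2],zz]
        return (proj(P,X)-px).ravel()
    r=least_squares(f,[.625,-.035,.14]); print(b,fr,r.x,r.cost,r.fun.reshape(-1,2).round(1).tolist())
    c,s=np.cos(r.x[2]),np.sin(r.x[2]);Rm=np.array([[c,-s],[s,c]])
    print("slot",Rm@np.array([-.0765,0])+r.x[:2],"ff",Rm@np.array([-.1,0])+r.x[:2])
```

```text
31 -95 [ 0.61686997 -0.04573713  0.12420574] 40.3640080100074 [[1.7, 3.2], [-0.5, 3.6], [-0.3, 2.2], [0.7, 0.6], [-2.0, -3.6], [-1.0, -3.6], [1.3, -4.0]]
slot [ 0.5409593  -0.05521445] ff [ 0.51764033 -0.05812579]
31 -100 [ 0.61872769 -0.04553994  0.12323045] 7.053511698460245 [[0.9, 0.9], [-1.1, 1.3], [-0.9, 0.3], [-0.0, -1.4], [-0.9, -0.6], [-0.2, -0.3], [2.3, -0.9]]
slot [ 0.54280781 -0.05494323] ff [ 0.51948601 -0.05783182]
29 -98 [ 0.6187139  -0.04550852  0.12421056] 28.617361934552115 [[1.7, 3.4], [-0.4, 3.8], [-0.8, 0.2], [0.0, -1.3], [-1.6, -2.5], [-0.7, -2.4], [1.7, -2.9]]
slot [ 0.54280327 -0.05498621] ff [ 0.51948432 -0.05789766]
```

```bash
cat >> h.py <<'E'
CTL=np.array([.6187,-.0455]); CY=.124
def C(x,y,z):
    c,s=np.cos(CY),np.sin(CY); return np.array([CTL[0]+c*x-s*y,CTL[1]+s*x+c*y,z])
OG=np.array([.5413-.100*np.cos(-.365),-.3685-.100*np.sin(-.365),.0245]); OY=-.365
TIP=np.array([.100,0,.0105])
def tcp_for_tip(tip,pitch,yaw=None):
    q=down(CY if yaw is None else yaw,pitch); return tip-R.from_quat(q).apply(TIP),q
def lever(th,s=.0225,F=(-.1,0,.091)):
    "pose with blade bottom over fulcrum, s inside"
    return tcp_for_tip(C(F[0]+s*np.cos(th)-.001*np.sin(th),F[1],F[2]+s*np.sin(th)+.001*np.cos(th)),th)
H=(.032,.1)
def foldtip(phi,r=.105):
    "tip point on underside at radius r"
    x=H[0]-r*np.cos(phi)-.006*np.sin(phi); z=H[1]+r*np.sin(phi)-.006*np.cos(phi); return C(x,0,z)
E
python3 - <<'E'
from h import *
print(OG, read_time_s())
chk=lambda n,pq:print(n,np.round(pq[0],3),(lambda s:None if s is None else np.round(s,2))(inverse_kinematics(list(pq[0]),pq[1])))
chk("grasp",(OG,down(OY)))
for th in [0,.1,.2,.3,.35]: chk(th,lever(th))
for ph in [.1,.3,.6,.9,1.2,1.5,1.7,1.88]:
  for pt in [0,.25]: chk((ph,pt),tcp_for_tip(foldtip(ph),pt))
q=down(CY+np.pi); chk("pack",(C(-.03,0,.085),q)); chk("packhi",(C(-.03,0,.25),q)); 
print(read_time_s())
E
```

```text
[ 0.44788762 -0.33280507  0.0245    ] 5.9333
grasp [ 0.448 -0.333  0.024] [-0.15  0.67  0.9   1.98 -0.71  0.84 -0.79]
0 [ 0.443 -0.067  0.102] [-1.12  0.65  1.46  2.21 -0.79  1.02 -0.64]
0.1 [ 0.442 -0.068  0.095] [-1.14  0.45  1.41  2.29 -0.69  0.81 -0.72]
0.2 [ 0.442 -0.068  0.087] [-1.55 -0.41  1.57  2.36  0.63  0.67 -1.87]
0.3 [ 0.443 -0.067  0.079] [-1.21  0.3   1.46  2.43 -0.85  0.53 -0.53]
0.35 [ 0.443 -0.067  0.075] [-1.21  0.28  1.46  2.47 -0.97  0.48 -0.41]
(0.1, 0) [ 0.447 -0.067  0.115] [-1.13  0.66  1.49  2.19 -0.78  1.05 -0.65]
(0.1, 0.25) [ 0.447 -0.067  0.09 ] [-1.21  0.3   1.46  2.38 -0.72  0.59 -0.67]
(0.3, 0) [ 0.45  -0.067  0.136] [-1.16  0.54  1.49  2.17 -0.64  1.02 -0.76]
(0.3, 0.25) [ 0.45  -0.066  0.111] [-1.33 -0.11  1.44  2.36  0.1   0.55 -1.41]
(0.6, 0) [ 0.462 -0.065  0.165] [-1.18  0.4   1.46  2.12 -0.47  1.02 -0.93]
(0.6, 0.25) [ 0.462 -0.065  0.14 ] [-1.16 -0.15  1.23  2.32  0.15  0.63 -1.47]
(0.9, 0) [ 0.482 -0.063  0.189] [-1.14  0.3   1.36  2.06 -0.34  1.05 -1.06]
(0.9, 0.25) [ 0.482 -0.063  0.164] [-1.17 -0.14  1.22  2.25  0.13  0.69 -1.47]
(1.2, 0) [ 0.508 -0.059  0.206] [-1.03  0.28  1.23  1.98 -0.3   1.08 -1.11]
(1.2, 0.25) [ 0.508 -0.059  0.181] [-1.31 -0.09  1.37  2.19  0.06  0.73 -1.42]
(1.5, 0) [ 0.538 -0.056  0.215] [-0.93  0.33  1.14  1.91 -0.34  1.12 -1.1 ]
(1.5, 0.25) [ 0.538 -0.056  0.19 ] [-1.08  0.11  1.21  2.12 -0.24  0.75 -1.17]
(1.7, 0) [ 0.559 -0.053  0.215] [-0.88  0.38  1.1   1.86 -0.37  1.13 -1.09]
(1.7, 0.25) [ 0.559 -0.053  0.19 ] [-1.16  0.38  1.42  2.07 -0.62  0.85 -0.86]
(1.88, 0) [ 0.577 -0.051  0.212] [-0.83  0.42  1.07  1.82 -0.41  1.14 -1.08]
(1.88, 0.25) [ 0.578 -0.051  0.187] [-1.05  0.35  1.27  2.04 -0.56  0.83 -0.93]
pack [ 0.589 -0.049  0.085] [ 0.81  0.68 -1.03  1.81  0.68  1.05  1.2 ]
packhi [ 0.589 -0.049  0.25 ] [ 0.95  0.54 -1.24  1.67  0.53  1.31  1.31]
5.9333
```

Run:
```python
from h import *
t0=read_time_s()
move_ptp(OG+[0,0,.1],down(OY)); print(read_time_s()-t0)
P,im=grab("wrist","c_wrist")
for n,z in [("opener_tip",.014),("opener_grip",.014)]:
    for d in tip_of("wrist",n)[:1]: print(n,np.round(d["at"]),round(d["confidence"],2),ray(P,d["at"],z).round(4))
np.save("c_T.npy",P["camera_from_world"]); print(read_qpos().round(2),read_time_s())
```

```text
0.9833999999999996
opener_tip [324.  78.] 0.6 [ 0.5405 -0.3703  0.014 ]
opener_grip [319. 256.] 0.96 [ 0.4352 -0.3264  0.014 ]
[-0.29  0.54  1.07  1.94 -0.56  1.   -0.89] 7.0667
```

View pics/c_wrist.png

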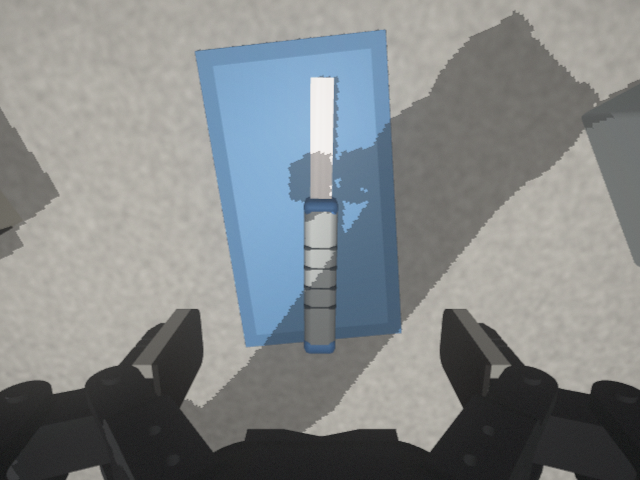

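Run:
```python
from h import *
print(ray(camera_params("wrist"),(321.5,77),.015))
move_gripper(.05,60)
movel(OG,down(OY),speed=.12); print(read_eef_pos(),read_ft_force().round(2))
move_gripper(.0,60); print(read_finger_gap(),read_eef_pos(),read_ft_force().round(2))
np.save("grasp.npy",np.r_[read_eef_pos(),read_tcp_rot()])
movel(OG+[0,0,.14],down(OY),speed=.2); print(read_eef_pos(),read_ft_force().round(2),read_ft_torque().round(3),read_time_s())
grab("wrist","d_wrist")
```

```text
[ 0.54289325 -0.36831809  0.015     ]
[ 0.44831492 -0.33350458  0.02514456] [0.43 0.89 0.29]
-0.00019441299236861486 [ 0.44796318 -0.33275855  0.02458294] [ 0.72 -0.18  0.  ]
[ 0.44730592 -0.33190198  0.16343665] [-0.05 -0.42  0.11] [ 0.03   0.022 -0.023] 9.875
```

View pics/d_wrist.png

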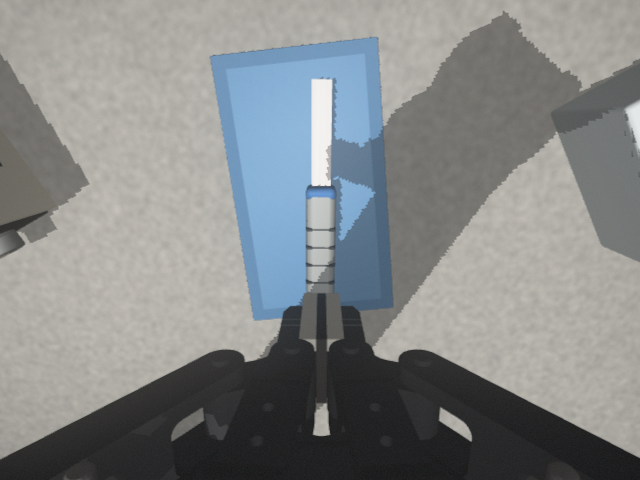

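Run:
```python
from h import *
P=camera_params("wrist")
print("tip",ray(P,(321.5,78),.015),"base",ray(P,(321,186),.015))
print("tcp px",proj(P,[read_eef_pos(), read_eef_pos()+[0,0,-.019]]))
im=cv2.imread("pics/d_wrist.png"); cv2.imwrite("pics/d_z.png",cv2.resize(im[170:450,180:460],None,fx=2.1,fy=2.1,interpolation=cv2.INTER_CUBIC))
P,im=grab("side","d_side"); print(proj(P,read_eef_pos()))
cv2.imwrite("pics/d_sz.png",cv2.resize(im[60:260,300:500,::-1],None,fx=3,fy=3,interpolation=cv2.INTER_CUBIC))
print(read_finger_gap())
```

```text
tip [ 0.54158347 -0.36901727  0.015     ] base [ 0.47163568 -0.34189869  0.015     ]
tcp px [[318.81118447 303.38824597]
 [319.07815047 285.67709668]]
[[408.98868437 146.50695123]]
-3.5363212752307806e-07
```

View pics/d_z.png

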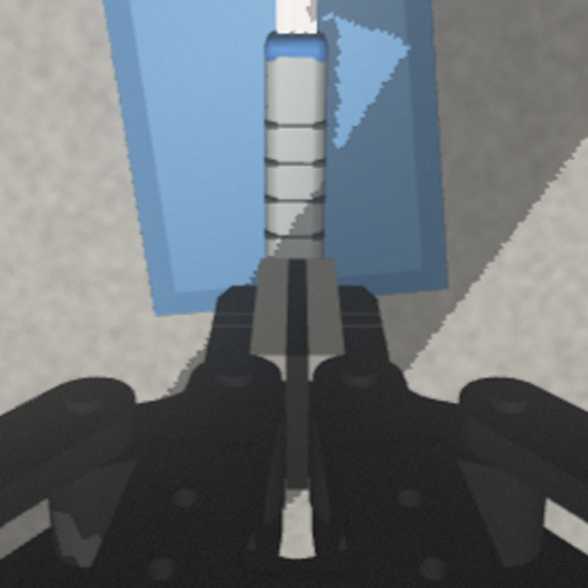

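View pics/d_sz.png

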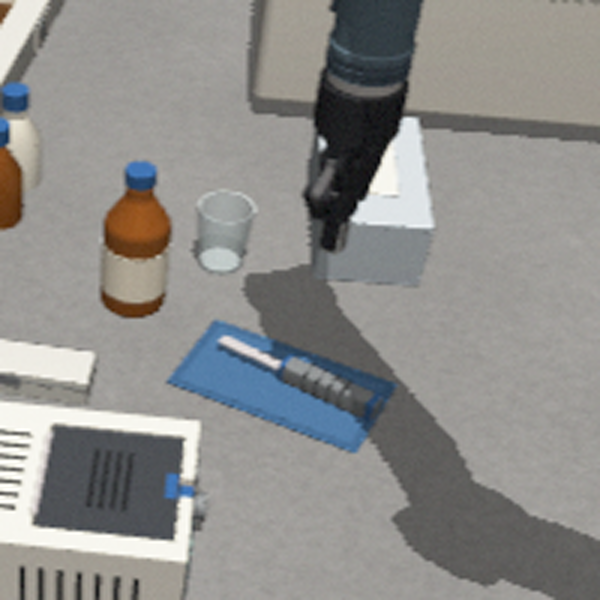

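Run:
```python
from h import *
P=camera_params("side")
print("opener tip expected", proj(P,[.5413,-.369,.015]))
e=read_eef_pos(); q=read_tcp_rot(); print(e,q,down(OY))
for d in [.019,0,-.02,-.04,-.06]: print(d,proj(P,e+R.from_quat(q).apply([0,0,d])))
im=cv2.imread("pics/d_side.png"); cv2.imwrite("pics/d_sz2.png",cv2.resize(im[80:160,370:450],None,fx=7,fy=7,interpolation=cv2.INTER_NEAREST))
p=camera_params("top"); e=read_eef_pos(); print(proj(p,e))
P2,im=grab("top"); cv2.imwrite("pics/d_tz.png",cv2.resize(im[220:340,360:500,::-1],None,fx=5,fy=5,interpolation=cv2.INTER_CUBIC))
```

```text
opener tip expected [[373.05455008 173.15886938]]
[ 0.44689329 -0.33174563  0.16280811] [ 9.83402807e-01 -1.81428224e-01 -1.55271559e-03 -5.55480394e-04] [ 9.83393045e-01 -1.81488621e-01 -1.11129729e-17  6.02154572e-17]
0.019 [[407.91234173 151.95491491]]
0 [[408.98868437 146.50695123]]
-0.02 [[410.14769209 140.64057398]]
-0.04 [[411.33432026 134.63439442]]
-0.06 [[412.54956812 128.4833548 ]]
[[441.63292321 293.13394473]]
```

View pics/d_sz2.png

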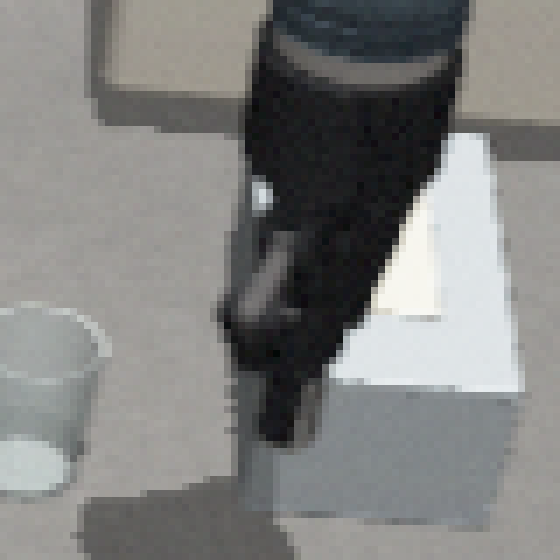

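View pics/d_tz.png

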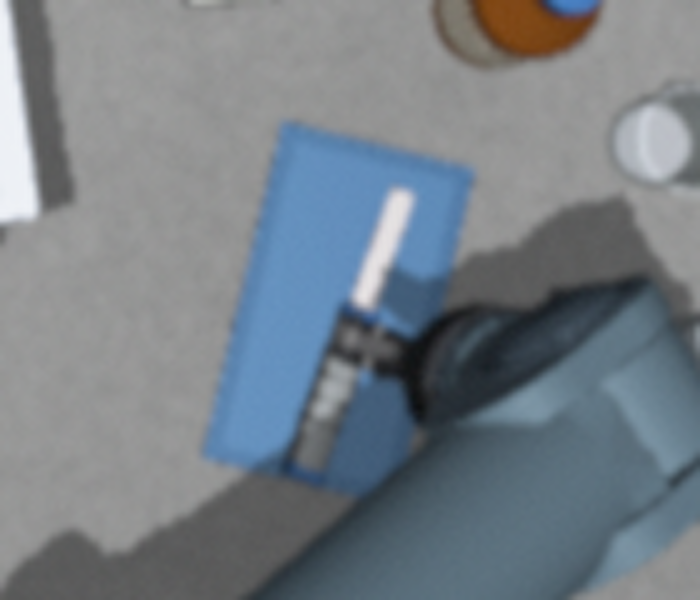

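```bash
sed -i 's/^TIP=.*/TIP=np.array([.100,0,-.0205])/; s/,\.0245\]); OY/,-.0065]); OY/' h.py
python3 - <<'E'
from h import *
print(OG)
chk=lambda n,pq:print(n,np.round(pq[0],3),(lambda s:None if s is None else np.round(s,2))(inverse_kinematics(list(pq[0]),pq[1])))
chk("grasp",(OG,down(OY)))
for th in [0,.1,.2,.3,.35]: chk(th,lever(th))
for ph in [.1,.6,1.2,1.88]:
  for pt in [0,.25]: chk((ph,pt),tcp_for_tip(foldtip(ph),pt))
move_gripper(.05,60)
movel(OG+[0,0,.055],down(OY),speed=.25)
grab("side","e_side")
movel(OG+[0,0,.020],down(OY),speed=.12); print(read_eef_pos(),read_ft_force().round(2))
movel(OG+[0,0,.008],down(OY),speed=.06); print(read_eef_pos(),read_ft_force().round(2),read_time_s())
P,im=grab("side"); cv2.imwrite("pics/e_sz.png",cv2.resize(im[120:230,340:450,::-1],None,fx=5,fy=5,interpolation=cv2.INTER_CUBIC))
grab("wrist","e_wrist")
E
```

```text
[ 0.44788762 -0.33280507 -0.0065    ]
grasp [ 0.448 -0.333 -0.006] [-0.12  0.71  0.85  1.99 -0.76  0.79 -0.75]
0 [ 0.443 -0.067  0.072] [-0.87  0.38  1.06  2.22 -0.47  0.78 -0.94]
0.1 [ 0.445 -0.067  0.064] [-0.88  0.33  1.07  2.29 -0.53  0.65 -0.88]
0.2 [ 0.448 -0.067  0.056] [-0.88  0.29  1.07  2.36 -0.63  0.53 -0.77]
0.3 [ 0.452 -0.066  0.049] [-0.89  0.28  1.08  2.43 -0.88  0.42 -0.52]
0.35 [ 0.454 -0.066  0.046] [-0.92  0.3   1.13  2.46 -1.1   0.41 -0.3 ]
(0.1, 0) [ 0.447 -0.067  0.084] [-0.9   0.36  1.09  2.21 -0.45  0.81 -0.96]
(0.1, 0.25) [ 0.455 -0.066  0.06 ] [-0.9   0.27  1.09  2.38 -0.69  0.48 -0.71]
(0.6, 0) [ 0.462 -0.065  0.134] [-0.99  0.29  1.18  2.15 -0.34  0.91 -1.06]
(0.6, 0.25) [ 0.47  -0.064  0.11 ] [-1.05  0.11  1.21  2.32 -0.32  0.56 -1.05]
(1.2, 0) [ 0.508 -0.059  0.175] [-0.96  0.33  1.17  2.01 -0.36  1.03 -1.07]
(1.2, 0.25) [ 0.516 -0.058  0.151] [-1.06  0.15  1.21  2.2  -0.33  0.67 -1.08]
(1.88, 0) [ 0.577 -0.051  0.181] [-0.82  0.47  1.06  1.85 -0.46  1.1  -1.03]
(1.88, 0.25) [ 0.585 -0.05   0.157] [-0.91  0.36  1.11  2.04 -0.58  0.76 -0.92]
[ 0.44803517 -0.33298758  0.01384022] [-0.16 -0.07  0.1 ]
[ 0.44768154 -0.3326119   0.00123622] [-0.17 -0.15  0.22] 12.0167
```

View pics/e_sz.png

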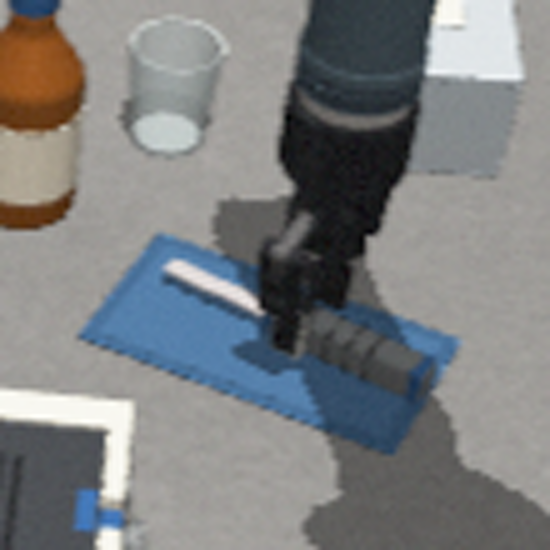

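View pics/e_wrist.png

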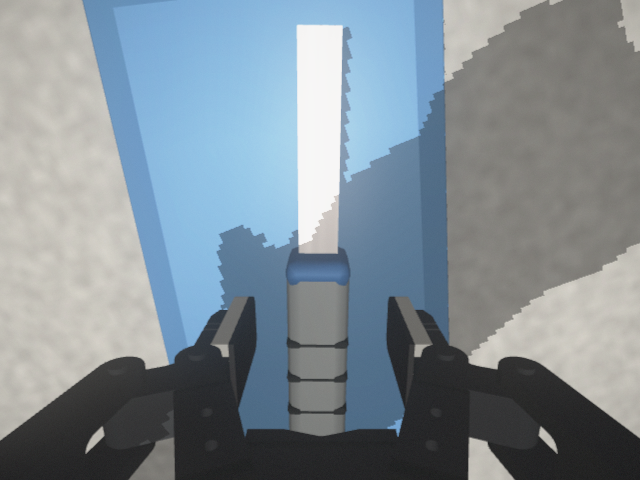

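Run:
```python
from h import *
movel(OG,down(OY),speed=.06); print(read_eef_pos(),read_ft_force().round(2))
move_gripper(.0,60); print(read_finger_gap(),read_eef_pos(),read_ft_force().round(2))
np.save("grasp.npy",np.r_[read_eef_pos(),read_tcp_rot()])
grab("wrist","f_wrist0")
movel(OG+[0,0,.13],down(OY),speed=.2); print(read_finger_gap(),read_eef_pos(),read_ft_force().round(2),read_ft_torque().round(3),read_time_s())
P,im=grab("wrist","f_wrist")
```

```text
[ 0.44747056 -0.33245274 -0.00705284] [ 0.   -0.04 -0.65]
0.020966263668005743 [ 0.44814869 -0.33313312 -0.00619662] [-0.05  0.11  0.53]
0.02065899602112644 [ 0.44717277 -0.33167199  0.12229335] [-0.21  0.24 -2.44] [ 0.031 -0.003  0.033] 13.6167
```

View pics/f_wrist.png

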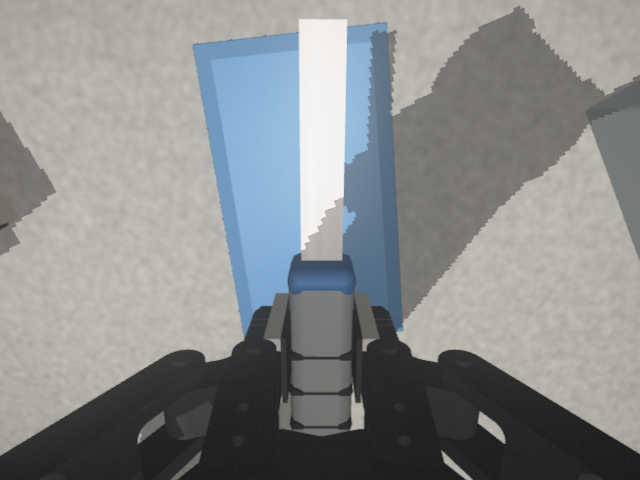

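View pics/f_wrist0.png

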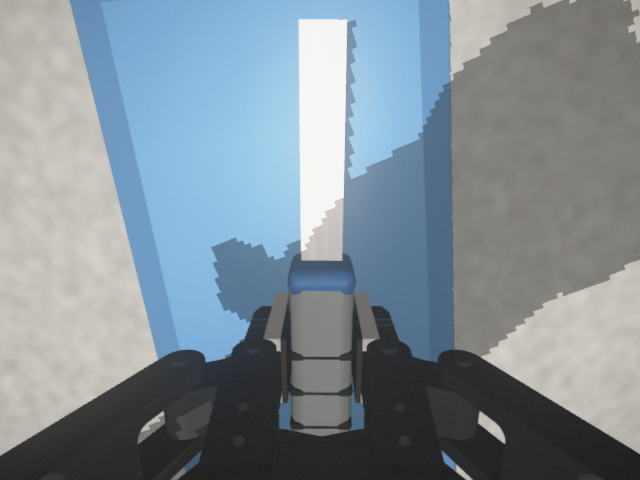

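Run:
```python
from h import *
p,q=tcp_for_tip(C(-.112,0,.140),0); 
move_ptp(p,q); pause(.2)
for i in range(4): print((read_eef_pos()-p).round(4),end=' ')
print(R.from_quat(read_tcp_rot()).as_euler('zyx').round(4),R.from_quat(q).as_euler('zyx').round(4))
P,im=grab("wrist","g_wrist"); np.save("g_T.npy",P["camera_from_world"])
print(proj(P,[C(-.112,0,.141),C(-.1,0,.091),C(-.1,.085,.1),C(-.1,-.085,.1)]))
print(tip_of("wrist","opener_tip"),tip_of("wrist","pry_slot"))
grab("top","g_top");grab("side","g_side")
print(read_qpos().round(2),read_time_s(),read_ft_force().round(2))
im=cv2.imread("pics/g_side.png"); cv2.imwrite("pics/g_sz.png",cv2.resize(im[180:280,280:420],None,fx=5,fy=5,interpolation=cv2.INTER_CUBIC))
```

```text
[ 0.0007 -0.0016  0.0004] [ 0.0007 -0.0016  0.0004] [ 0.0007 -0.0016  0.0004] [ 0.0007 -0.0016  0.0004] [-1.2100e-01  1.0000e-03  3.1402e+00] [-0.124   0.      3.1416]
[[311.67995413  21.08945441]
 [313.99957432  18.85675732]
 [ 91.69174733  13.66677656]
 [535.52840575  12.09341168]]
[{'at': [323.0, 20.8], 'confidence': 0.97}] []
[-1.13  0.14  1.29  2.27 -0.18  0.84 -1.17] 15.15 [-0.16 -0.14 -1.14]
```

View pics/g_wrist.png

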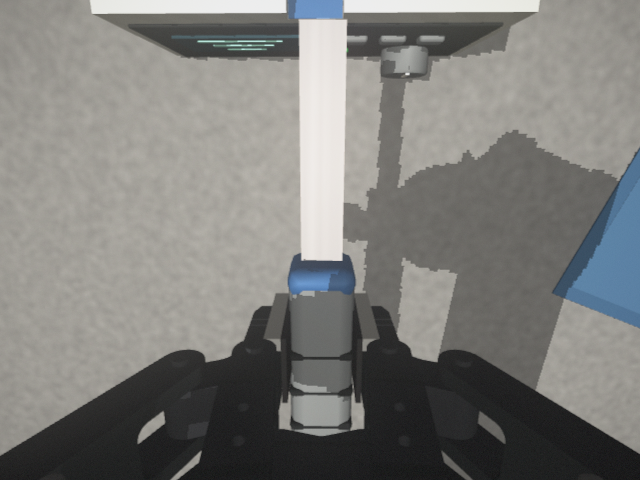

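View pics/g_sz.png

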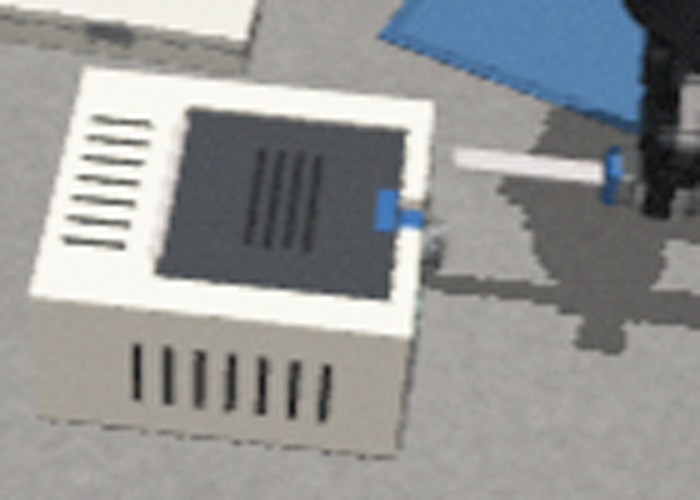

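Run:
```python
from h import *
Y=.0033
def tip(x,z,th=0,**k):
    p,q=tcp_for_tip(C(x,Y,z),th); movel(p,q,**k)
tip(-.0925,.112,speed=.1); pause(.1)
print(read_eef_pos()-tcp_for_tip(C(-.0925,Y,.112),0)[0],read_ft_force().round(2))
b=read_ft_force(); z=.098
tip(-.0925,z,speed=.06)
while z>.0885:
    z-=.001; tip(-.0925,z,speed=.03); f=read_ft_force()-b
    print(round(z,4),f.round(2),read_eef_pos()[2].round(4))
    if f[2]>4: break
print(read_time_s())
grab("side");P,im=grab("side"); cv2.imwrite("pics/h_sz.png",cv2.resize(im[180:280,280:420,::-1],None,fx=5,fy=5,interpolation=cv2.INTER_CUBIC))
grab("wrist","h_wrist")
```

```text
[-0.0001126  -0.00032348  0.00038597] [ 0.13  0.52 -1.33]
0.097 [-0.43  0.49 -0.47] 0.0767
0.096 [-0.64 -0.16 -0.16] 0.0755
0.095 [-0.2  -0.46  0.01] 0.0744
0.094 [-0.35 -1.12 -0.55] 0.0735
0.093 [1.18 0.06 0.22] 0.0724
0.092 [ 0.98 -0.66  0.31] 0.0716
0.091 [-3.29 -0.66  6.18] 0.0708
17.875
```

View pics/h_sz.png

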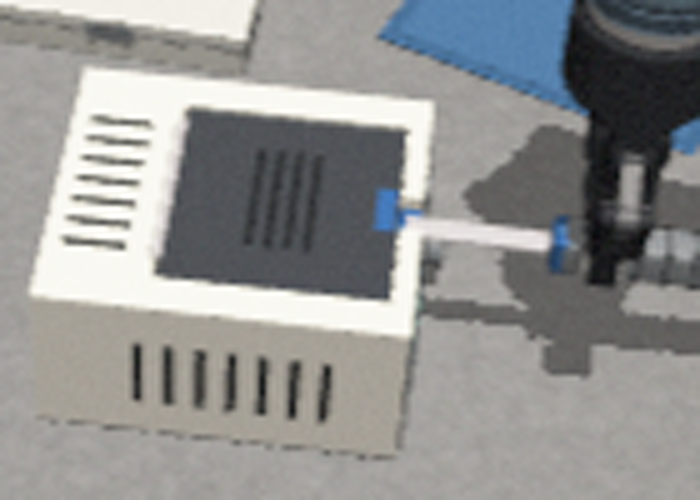

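View pics/h_wrist.png

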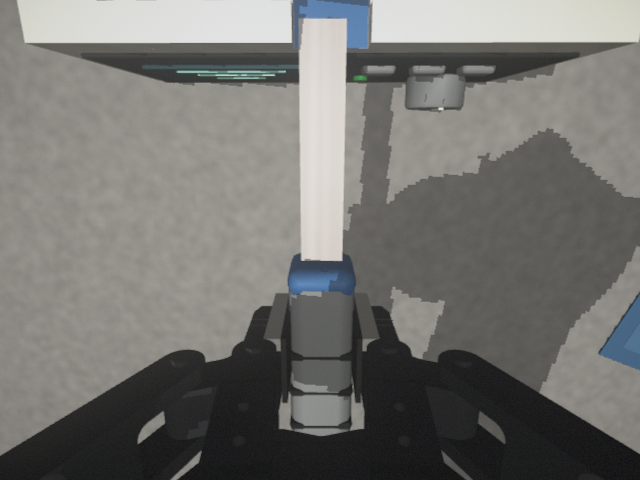

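Run:
```python
from h import *
def tip(x,y,z,th=0,**k):
    p,q=tcp_for_tip(C(x,y,z),th); movel(p,q,**k)
tip(-.0925,.0033,.0922,speed=.03)
tip(-.0925,.0006,.0922,speed=.03)
b=read_ft_force(); print(b.round(2),read_eef_pos()-tcp_for_tip(C(-.0925,.0006,.0922),0)[0])
for x in [-.089,-.086,-.083,-.080,-.0785,-.077,-.0755]:
    tip(x,.0006,.0922,speed=.04); f=read_ft_force(); print(x,(f-b).round(2),(read_eef_pos()-tcp_for_tip(C(x,.0006,.0922),0)[0]).round(4))
    if abs((f-b)[0])>6: break
print(read_time_s())
grab("wrist","i_wrist")
P,im=grab("side"); cv2.imwrite("pics/i_sz.png",cv2.resize(im[180:280,280:420,::-1],None,fx=5,fy=5,interpolation=cv2.INTER_CUBIC))
```

```text
[ 0.48  0.15 -0.41] [ 5.55980283e-06 -1.68899447e-04 -7.39093781e-05]
-0.089 [-0.28 -0.27 -0.04] [ 0.0003 -0.     -0.    ]
-0.086 [-0.52  0.01 -0.84] [ 0.0003  0.     -0.    ]
-0.083 [-0.21 -0.31 -0.32] [0.0003 0.     0.    ]
-0.08 [-0.64 -0.24 -0.12] [0.0003 0.     0.    ]
-0.0785 [ 0.38 -0.41 -1.08] [0.0002 0.     0.    ]
-0.077 [-0.47 -0.32 -1.54] [0.0002 0.     0.    ]
-0.0755 [-4.47 -0.8   2.06] [-0.0008 -0.0001 -0.0002]
20.275
```

View pics/i_wrist.png

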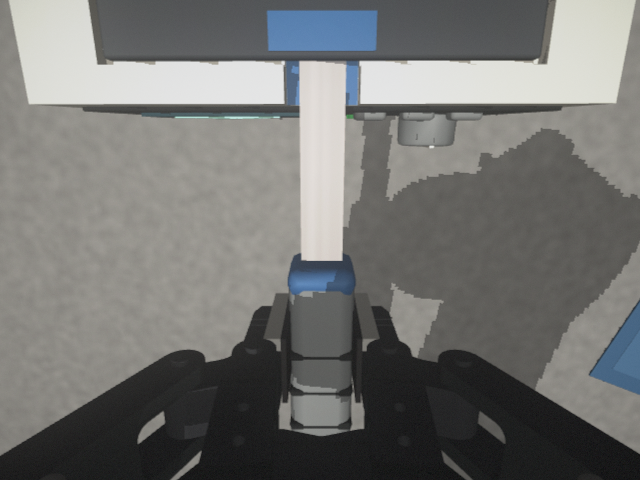

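View pics/i_sz.png

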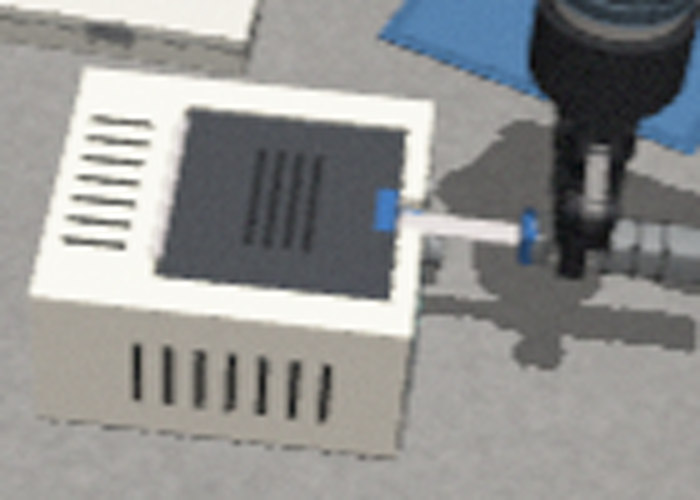

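Run:
```python
from h import *
b=read_ft_force()
for th in [.05,.1,.15,.19,.23,.27,.31]:
    p,q=lever(th,.0222,(-.1,.0006,.0906)); movel(p,q,speed=.04); f=read_ft_force()
    print(th,f.round(1),read_ft_torque().round(2),(read_eef_pos()-p).round(4),read_finger_gap().round(4))
    if np.linalg.norm(f)>45: break
print(read_time_s(),read_qpos().round(2))
grab("wrist","j_wrist")
P,im=grab("side"); cv2.imwrite("pics/j_sz.png",cv2.resize(im[180:280,280:420,::-1],None,fx=5,fy=5,interpolation=cv2.INTER_CUBIC))
```

```text
Traceback (most recent call last):
AttributeError: 'float' object has no attribute 'round'
```

Run:
```python
from h import *
for th in [.1,.15,.19,.23,.27,.31]:
    p,q=lever(th,.0222,(-.1,.0006,.0906)); movel(p,q,speed=.04); f=read_ft_force()
    print(th,f.round(1),read_ft_torque().round(2),(read_eef_pos()-p).round(4),round(read_finger_gap(),4),read_time_s())
    if np.linalg.norm(f)>45: break
print(read_time_s(),read_qpos().round(2))
grab("wrist","j_wrist")
P,im=grab("side"); cv2.imwrite("pics/j_sz.png",cv2.resize(im[180:280,280:420,::-1],None,fx=5,fy=5,interpolation=cv2.INTER_CUBIC))
```

```text
0.1 [-1.9 -0.6  1.9] [-0.14  0.39  0.01] [-0.0001  0.0001  0.0002] 0.0209 20.8917
0.15 [ 3.2 -0.1 -0.5] [-0.08  0.08 -0.05] [0.0021 0.0005 0.0009] 0.0206 21.1417
0.19 [ 2.6  0.2 -1.3] [-0.01 -0.14 -0.02] [0.0016 0.0002 0.0007] 0.0207 21.3917
0.23 [ 4.9  1.6 -0.5] [-0.02 -0.14 -0.07] [0.0018 0.0002 0.0008] 0.0212 21.6417
0.27 [-0.6  0.3  0.4] [-0.06  0.11 -0.02] [-0.0006 -0.0001 -0.0001] 0.0207 21.8917
0.31 [-1.5 -0.5  1.2] [-0.17  0.37 -0.04] [-0.0006 -0.0001 -0.0002] 0.0209 22.1417
22.1417 [-0.71  0.21  0.87  2.43 -0.73  0.36 -0.66]
```

View pics/j_wrist.png

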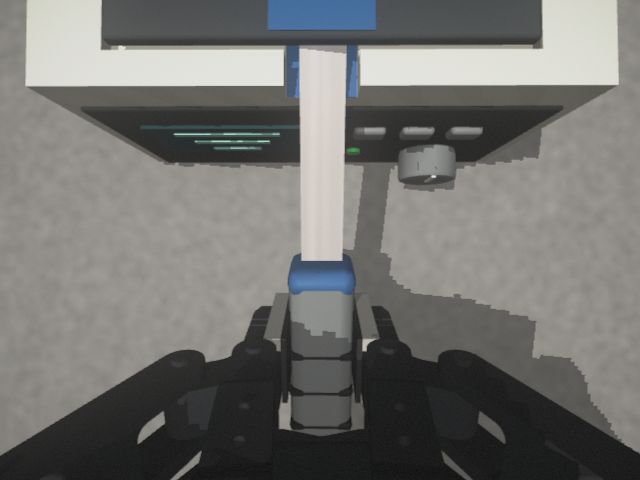

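View pics/j_sz.png

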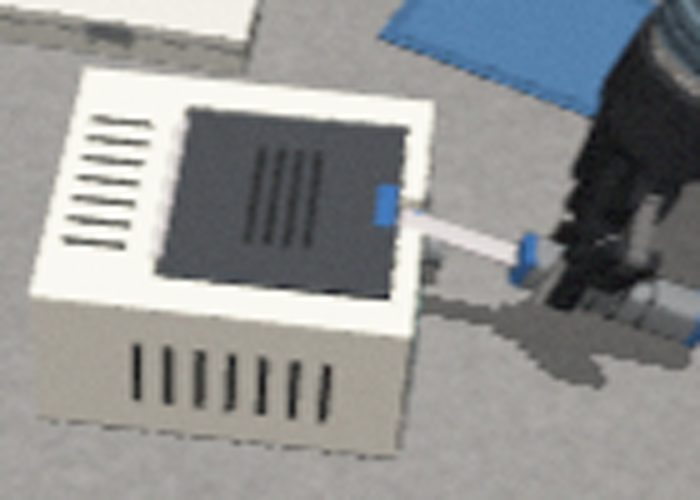

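Run:
```python
from h import *
P=camera_params("wrist"); e=read_eef_pos();q=read_tcp_rot(); Rm=R.from_quat(q)
t=e+Rm.apply(TIP); c,s=np.cos(CY),np.sin(CY)
l=lambda X:np.round([c*(X[0]-CTL[0])+s*(X[1]-CTL[1]),-s*(X[0]-CTL[0])+c*(X[1]-CTL[1]),X[2]],4)
print("tip ctl",l(t),"pitch",Rm.apply([1,0,0])[2], read_ft_force().round(2),read_ft_torque().round(2))
for h in [.1,.103,.106,.111]: print(h,proj(P,[C(-.088,.062,h),C(-.088,-.062,h)]).round(1).tolist())
print("front top",proj(P,[C(-.1,.085,.1),C(-.1,-.085,.1),C(-.1,0,.091)]).round(1).tolist(),"tip",proj(P,t))
im=cv2.imread("pics/j_wrist.png"); cv2.imwrite("pics/j_wz.png",cv2.resize(im[0:120,80:340],None,fx=3,fy=3,interpolation=cv2.INTER_CUBIC))
```

```text
tip ctl [-0.0797  0.0005  0.0979] pitch 0.30294132413746516 [-0.35 -0.85  1.53] [-0.16  0.41 -0.07]
0.1 [[105.8, 45.5], [534.3, 45.1]]
0.103 [[100.2, 40.1], [539.9, 39.6]]
0.106 [[94.2, 34.3], [545.8, 33.9]]
0.111 [[83.4, 24.0], [556.4, 23.5]]
front top [[25.7, 86.6], [614.6, 86.1], [320.1, 98.3]] tip [[318.30939218  21.06256432]]
```

View pics/j_wz.png

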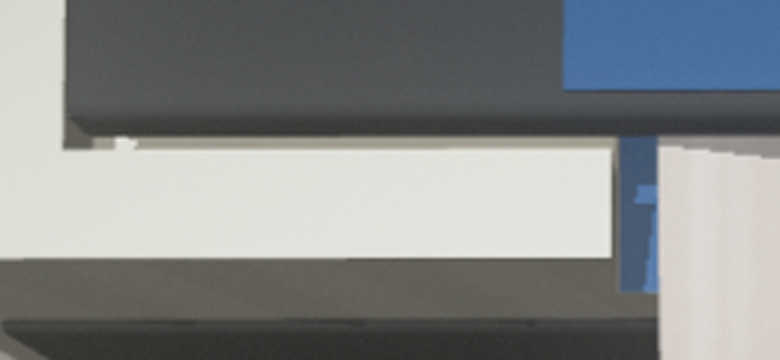

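Run:
```python
from h import *
for th in [.33,.35,.37,.39]:
    p,q=lever(th,.0228,(-.1,.0006,.0904))
    s=inverse_kinematics(p,q); print(th,None if s is None else s.round(2))
    if s is None: break
    movel(p,q,speed=.04); f=read_ft_force()
    print(f.round(1),read_ft_torque().round(2),(read_eef_pos()-p).round(4),read_time_s())
    if np.linalg.norm(f)>45: break
grab("wrist","k_wrist")
P=camera_params("wrist")
for h in [.1,.103,.106,.111]: print(h,proj(P,[C(-.088,.062,h),C(-.088,-.062,h)]).round(1).tolist())
P,im=grab("side"); cv2.imwrite("pics/k_sz.png",cv2.resize(im[180:280,280:420,::-1],None,fx=5,fy=5,interpolation=cv2.INTER_CUBIC))
```

```text
0.33 [-0.67  0.2   0.83  2.44 -0.78  0.33 -0.61]
[-2.8 -1.1  2.1] [-0.28  0.76 -0.12] [-0.001  -0.0001 -0.0004] 22.4917
0.35 [-0.63  0.2   0.79  2.45 -0.83  0.31 -0.55]
[-4.2 -1.5  1.5] [-0.4   1.05 -0.16] [-0.001  -0.0001 -0.0004] 22.7417
0.37 [-0.58  0.19  0.74  2.46 -0.9   0.28 -0.48]
[-4.4 -1.7  1.2] [-0.3   0.91 -0.16] [-0.0009 -0.     -0.0004] 22.9917
0.39 [-0.53  0.19  0.69  2.47 -0.98  0.26 -0.39]
[-3.6 -1.2  0.9] [-0.28  1.11 -0.13] [-0.0007  0.0002 -0.0003] 23.2417
0.1 [[108.5, 46.7], [533.4, 46.2]]
0.103 [[103.0, 40.5], [538.9, 40.0]]
0.106 [[97.2, 33.9], [544.7, 33.5]]
0.111 [[86.7, 22.2], [555.1, 21.7]]
```

View pics/k_wrist.png

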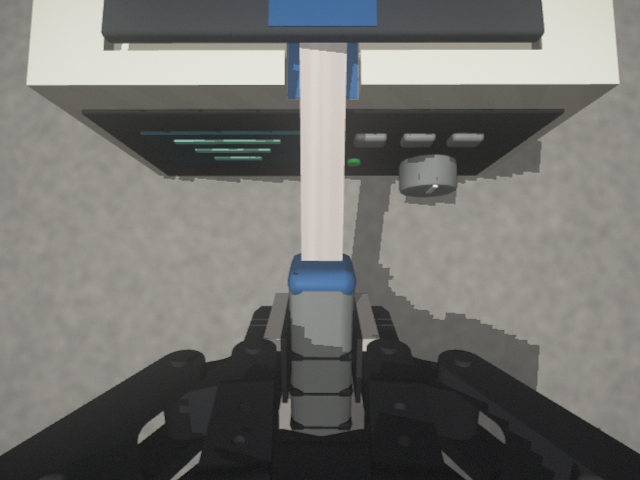

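View pics/k_sz.png

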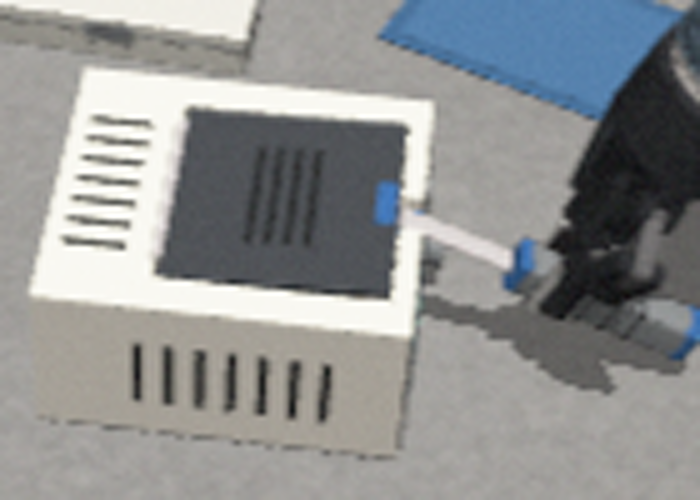

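Run:
```python
from h import *
move_gripper(0,110); print(round(read_finger_gap(),4))
p,q=lever(.39,.0228,(-.1,.0006,.0904))
P=camera_params("wrist")
for dz in [.002,.004,.006,.008]:
    try: movel(p-[0,0,dz],q,speed=.03)
    except MotionError as e: print(e); break
    f=read_ft_force()
    print(dz,f.round(1),read_ft_torque().round(2),(read_eef_pos()-p).round(4),read_time_s())
    if np.linalg.norm(f)>45: break
grab("wrist","l_wrist")
P,im=grab("side"); cv2.imwrite("pics/l_sz.png",cv2.resize(im[180:280,280:420,::-1],None,fx=5,fy=5,interpolation=cv2.INTER_CUBIC))
```

```text
0.0198
0.002 [-10.2  -1.2  10.3] [-0.05  0.63  0.03] [-0.0001  0.0001 -0.0017] 23.8083
0.004 [-9.5 -1.4 10.3] [-0.06  0.4   0.02] [ 0.0005 -0.0001 -0.0034] 24.0583
0.006 [-8.1 -0.9  9.9] [-0.01  0.14 -0.  ] [ 0.0017 -0.0002 -0.0047] 24.3083
0.008 [-7.9 -1.  10.6] [ 0.01 -0.08 -0.03] [ 0.0026 -0.0004 -0.0063] 24.5583
```

View pics/l_wrist.png

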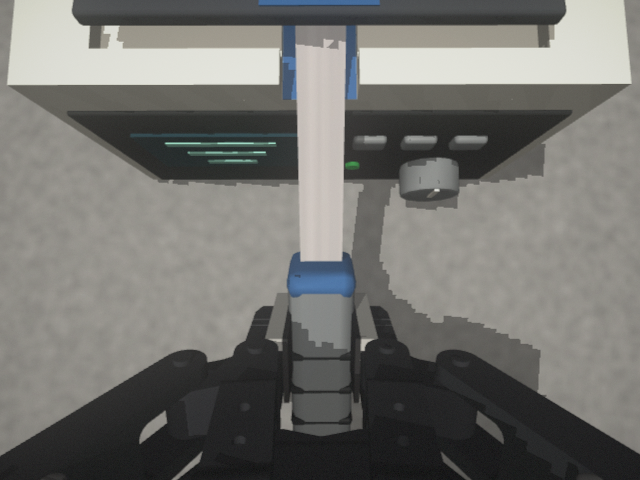

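View pics/l_sz.png

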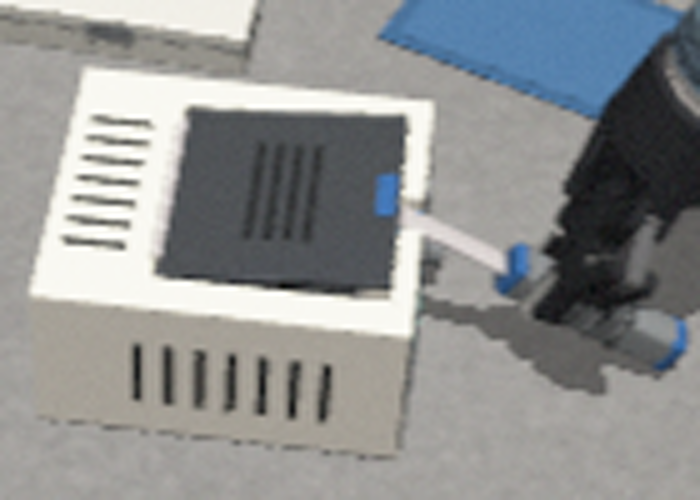

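Run:
```python
from h import *
c,s=np.cos(CY),np.sin(CY)
t=read_time_s()
p,q=tcp_for_tip(C(-.079,.0006,.102),.33); movel(p,q,speed=.08)
for ph,th in [(.15,.28),(.4,.22),(.7,.18),(1.0,.15),(1.3,.15),(1.55,.15),(1.7,.15)]:
    p,q=tcp_for_tip(foldtip(ph),th)
    try: movel(p,q,speed=.12)
    except MotionError as e: print(ph,e); break
    f=read_ft_force(); print(ph,f.round(1),read_ft_torque().round(2),(read_eef_pos()-p).round(4),read_time_s())
    if np.linalg.norm(f)>30: break
grab("wrist","m_wrist")
P,im=grab("side"); cv2.imwrite("pics/m_sz.png",cv2.resize(im[150:280,280:420,::-1],None,fx=4.5,fy=4.5,interpolation=cv2.INTER_CUBIC))
```

```text
0.15 [-0.5 -0.7 -1.4] [-0.04  0.46 -0.04] [0.0013 0.0004 0.0004] 25.4083
0.4 [ 0.4 -0.1 -0.4] [-0.06  0.3  -0.  ] [-0.      0.0005 -0.0003] 25.8167
0.7 [ 0.3 -1.1 -2.4] [-0.1   0.28 -0.01] [-0.0005  0.0002 -0.0007] 26.25
1.0 [-0.3 -0.3 -1.1] [-0.03  0.27  0.02] [-0.0006 -0.0002 -0.0008] 26.675
1.3 [-0.2  0.8 -1.2] [-0.    0.24 -0.04] [-0.0006 -0.0003 -0.0005] 27.0833
1.55 [-0.7  0.8 -2.2] [-0.05  0.19  0.03] [-0.0004 -0.0003 -0.0003] 27.45
1.7 [-0.7 -1.1 -1.4] [-0.06  0.17  0.  ] [-0.0003 -0.0001 -0.0001] 27.7333
```

View pics/m_wrist.png

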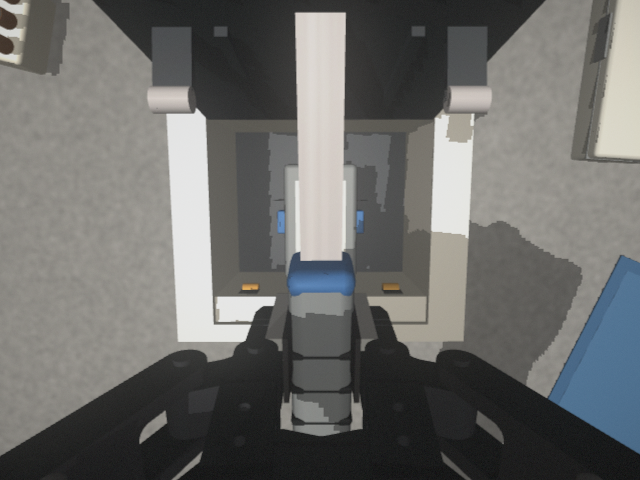

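View pics/m_sz.png

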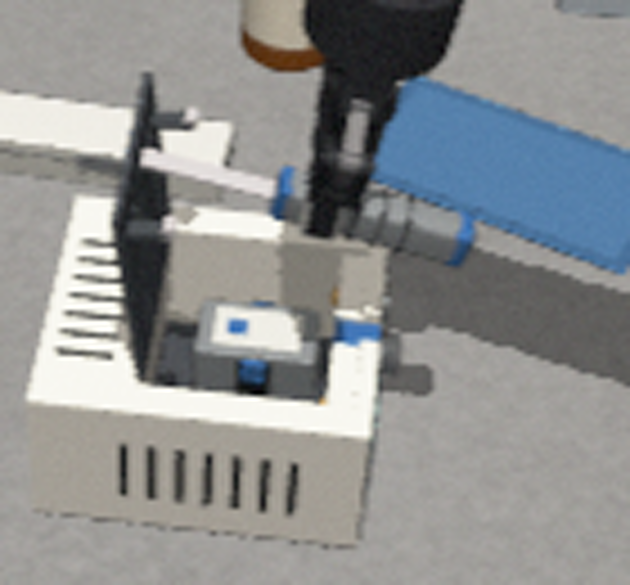

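Run:
```python
from h import *
for ph in (1.78,1.86):
    p,q=tcp_for_tip(foldtip(ph),.15); movel(p,q,speed=.1)
    print(read_ft_force().round(1),(read_eef_pos()-p).round(4))
    if abs(read_ft_force()[0])>15: break
b=p-C(0,0,0)+C(-.07,0,0)
movel(b+[0,0,.01],q,speed=.25)
P,im=grab("wrist","n_wrist"); np.save("n_T.npy",P["camera_from_world"])
for n in ["pack_buttons","pack_center","opener_tip"]: print(n,[(np.round(d["at"]),round(d["confidence"],2)) for d in tip_of("wrist",n)[:2]])
grab("side","n_side")
move_ptp(OG+[0,0,.12],down(OY,-.05)); print(read_time_s(),read_qpos().round(2))
P,im=grab("wrist","n2_wrist");P,im=grab("side"); cv2.imwrite("pics/n2_sz.png",cv2.resize(im[100:230,340:450,::-1],None,fx=4.5,fy=4.5,interpolation=cv2.INTER_CUBIC))
```

```text
[ 0.  -0.4 -1.6] [0.     0.0001 0.    ]
[-0.7  0.1 -1.4] [0.0002 0.0001 0.    ]
pack_buttons []
pack_center [(array([625., 328.]), 0.67)]
opener_tip []
30.125 [-0.32  0.66  1.15  1.91 -0.67  1.08 -0.81]
```

View pics/n_wrist.png

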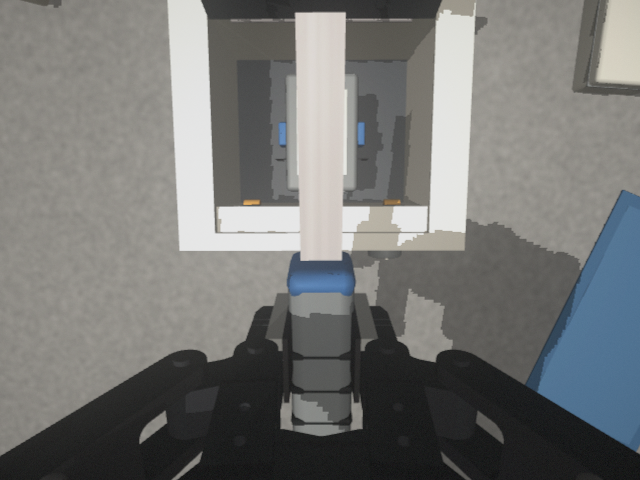

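View pics/n2_sz.png

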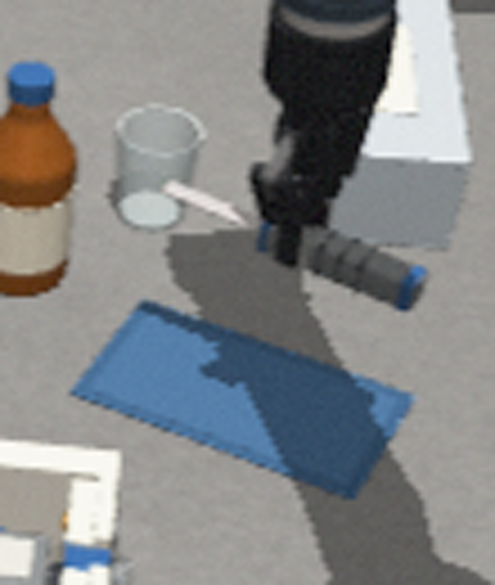

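View pics/n2_wrist.png

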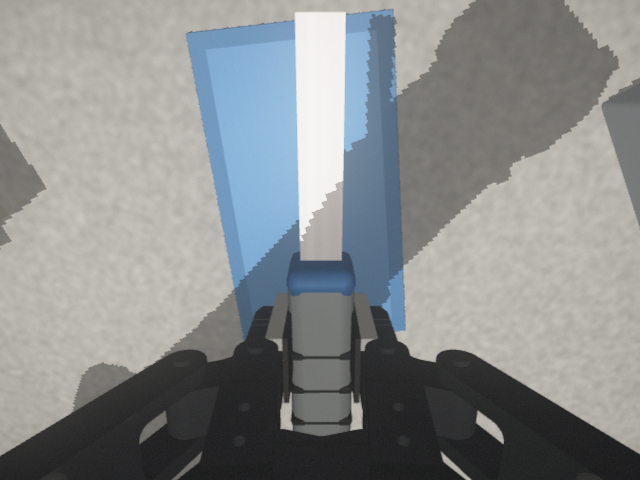

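Run:
```python
from h import *
P=dict(K=camera_params("wrist")["K"],camera_from_world=np.load("c_T.npy"))
W=np.array([ray(P,p,.002)[:2] for p in [(196,52),(385,30),(400,333),(247,346)]]); print(W.round(4))
ctr=W.mean(0); ax=(W[0]+W[1]-W[2]-W[3]); my=np.arctan2(ax[1],ax[0]); print(ctr,my,np.linalg.norm(ax)/2,np.linalg.norm(W[0]-W[1]))
tip=ctr+.0925*np.array([np.cos(my),np.sin(my)]); g=tip-.100*np.array([np.cos(my),np.sin(my)]); print("g",g)
pl=np.r_[g,-.0065+.0015]; q=down(my,-.05); print(pl)
movel(pl+[0,0,.03],q,speed=.2)
b=read_ft_force()
movel(pl,q,speed=.08); print(read_ft_force()-b,read_eef_pos())
movel(pl-[0,0,.0015],down(my,-.05),speed=.03); print(read_ft_force()-b,read_eef_pos(),read_time_s())
P,im=grab("side"); cv2.imwrite("pics/o_sz.png",cv2.resize(im[120:230,340:450,::-1],None,fx=5,fy=5,interpolation=cv2.INTER_CUBIC))
grab("wrist","o_wrist")
```

```text
[[ 0.5847 -0.301 ]
 [ 0.5543 -0.4158]
 [ 0.3519 -0.3608]
 [ 0.3832 -0.2472]]
[ 0.46854079 -0.33120516] -0.26309425331520536 0.20919740081642083 0.11878970521994035
g [ 0.46129887 -0.32925464]
[ 0.46129887 -0.32925464 -0.005     ]
[-0.93062201  1.78403704  0.85267984] [ 0.46103617 -0.32891764 -0.00550078]
[-0.13334733  1.9259722   7.08505559] [ 0.46108988 -0.32903844 -0.00604686] 31.6
```

View pics/o_sz.png

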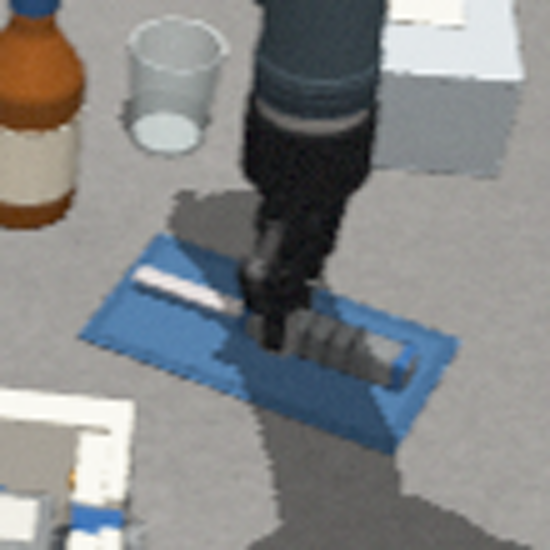

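View pics/o_wrist.png

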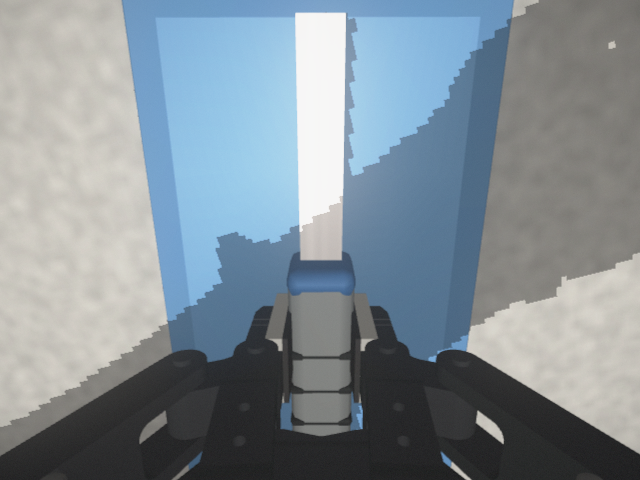

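Run:
```python
from h import *
move_gripper(.06,60)
p=read_eef_pos(); q=read_tcp_rot()
movel(p+[0,0,.10],q,speed=.25)
grab("wrist","p_wrist"); print(read_time_s())
P=dict(K=camera_params("wrist")["K"],camera_from_world=np.load("n_T.npy"))
for zt in [.07,.08,.09,.095]:
    print(zt,proj(P,[C(-.03+.035,.022,zt),C(-.03+.035,-.022,zt),C(-.065,-.022,zt),C(-.065,.022,zt)]).round(0).tolist(),"btn",proj(P,[C(-.03,.0265,zt-.01),C(-.03,-.0265,zt-.01)]).round(0).tolist())
im=cv2.imread("pics/n_wrist.png"); cv2.imwrite("pics/n_wz.png",cv2.resize(im[0:260,160:480],None,fx=2.3,fy=2.3,interpolation=cv2.INTER_CUBIC))
```

```text
32.7667
0.07 [[286.0, 80.0], [355.0, 80.0], [354.0, 191.0], [288.0, 191.0]] btn [[282.0, 138.0], [360.0, 138.0]]
0.08 [[285.0, 76.0], [357.0, 76.0], [356.0, 191.0], [286.0, 191.0]] btn [[280.0, 137.0], [362.0, 136.0]]
0.09 [[283.0, 71.0], [358.0, 71.0], [357.0, 191.0], [285.0, 191.0]] btn [[279.0, 134.0], [363.0, 134.0]]
0.095 [[283.0, 69.0], [359.0, 69.0], [358.0, 191.0], [284.0, 191.0]] btn [[278.0, 133.0], [364.0, 133.0]]
```

View pics/p_wrist.png

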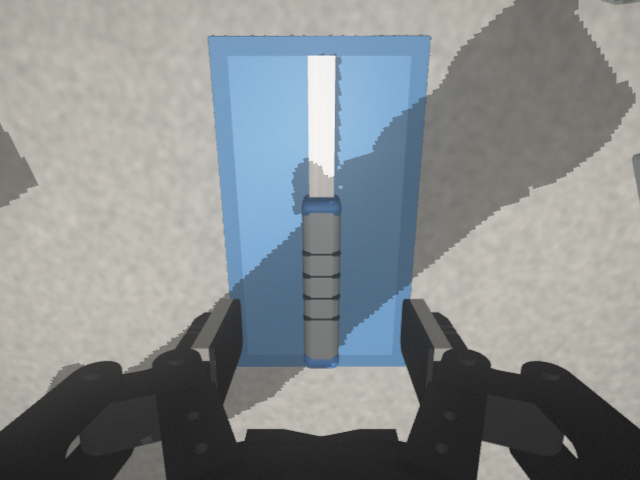

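View pics/n_wz.png

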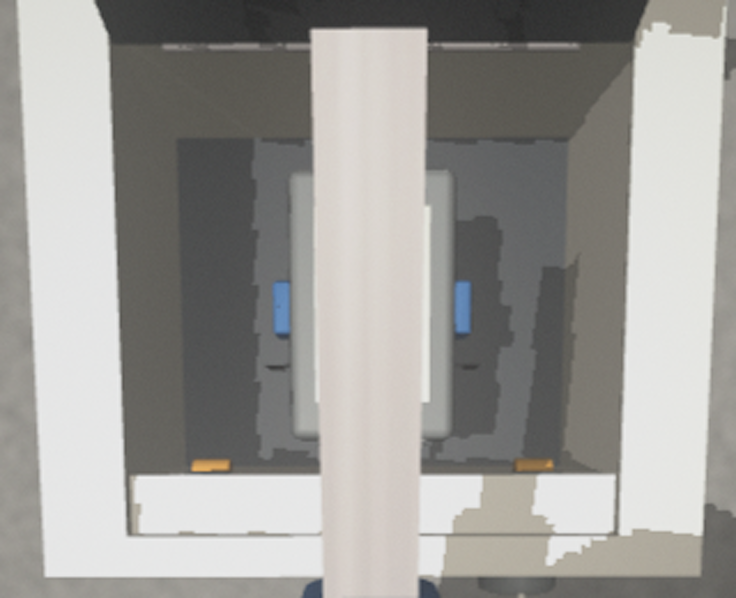

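Run:
```python
from h import *
e=read_eef_pos(); q0=read_tcp_rot()
movel(np.r_[e[:2],.21],q0,speed=.3)
q=down(CY+np.pi)
for a in [(C(-.03,0,.20),q),(C(-.03,0,.041),q),(C(-.03,0,.20),down(CY))]: print(inverse_kinematics(a[0],a[1]).round(2))
print(read_qpos().round(2),read_time_s())
```

```text
[ 0.68  0.41 -0.82  1.73  0.33  1.14  1.45]
[ 0.66  0.65 -0.82  1.83  0.6   0.92  1.26]
[-0.87  0.54  1.17  1.8  -0.54  1.17 -0.97]
[-0.41  0.56  1.26  1.82 -0.53  1.23 -0.82] 33.3083
```

Run:
```python
from h import *
q=down(CY+np.pi)
e=read_eef_pos(); movel(np.r_[e[:2],.27],read_tcp_rot(),speed=.3)
move_ptp(C(-.045,0,.33),q); print(read_qpos().round(2),read_time_s())
move_gripper(.068,40)
movel(C(-.03,0,.165),q,speed=.2); pause(.1)
P,im=grab("wrist","q_wrist"); np.save("q_T.npy",P["camera_from_world"])
print(read_time_s(),(read_eef_pos()-C(-.03,0,.165)).round(4),proj(P,[C(-.03,.0265,.072),C(-.03,-.0265,.072)]).round(1).tolist())
for zt in [.076,.082,.088]:
    print(zt,proj(P,[C(-.03+.035,.022,zt),C(-.03+.035,-.022,zt),C(-.065,-.022,zt),C(-.065,.022,zt)]).round(0).tolist())
print([(np.round(d["at"]),round(d["confidence"],2)) for d in tip_of("wrist","pack_buttons")[:2]])
P,im=grab("side"); cv2.imwrite("pics/q_sz.png",cv2.resize(im[120:280,260:420,::-1],None,fx=3.7,fy=3.7,interpolation=cv2.INTER_CUBIC))
```

```text
[ 0.86  0.32 -1.03  1.61  0.28  1.38  1.49] 35.6833
37.0583 [0.0012 0.0001 0.0018] [[363.9, 238.8], [280.9, 238.8]]
0.076 [[356.0, 292.0], [289.0, 292.0], [286.0, 185.0], [359.0, 185.0]]
0.082 [[357.0, 296.0], [288.0, 296.0], [285.0, 186.0], [360.0, 186.0]]
0.088 [[358.0, 300.0], [287.0, 300.0], [284.0, 188.0], [361.0, 188.0]]
[(array([321., 240.]), 0.64)]
```

View pics/q_wrist.png

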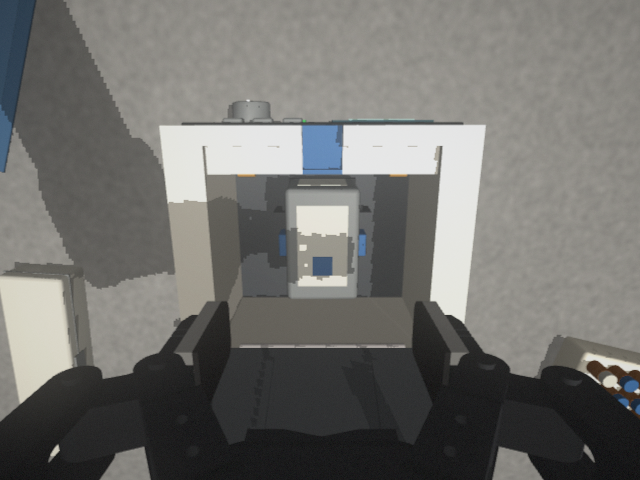

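View pics/q_sz.png

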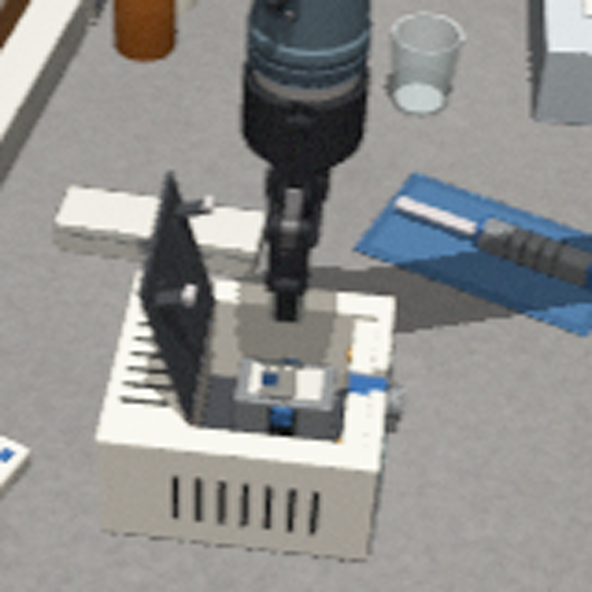

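Run:
```python
from h import *
q=down(CY+np.pi); b=read_ft_force()
movel(C(-.029,0,.075),q,speed=.15); print((read_ft_force()-b).round(1))
movel(C(-.029,0,.041),q,speed=.08); print((read_ft_force()-b).round(1),(read_eef_pos()-C(-.029,0,.041)).round(4))
grab("wrist","r0_wrist")
move_gripper(.03,60); print(round(read_finger_gap(),4),(read_ft_force()-b).round(1),read_time_s())
P,im=grab("wrist","r_wrist")
P,im=grab("side"); cv2.imwrite("pics/r_sz.png",cv2.resize(im[150:280,270:400,::-1],None,fx=4.5,fy=4.5,interpolation=cv2.INTER_CUBIC))
```

```text
[1.1 1.8 0.4]
[ 0.   0.9 -0.9] [-0.0004  0.0001 -0.0006]
0.0434 [-0.3  2.6  3.6] 38.8667
```

View pics/r_wrist.png

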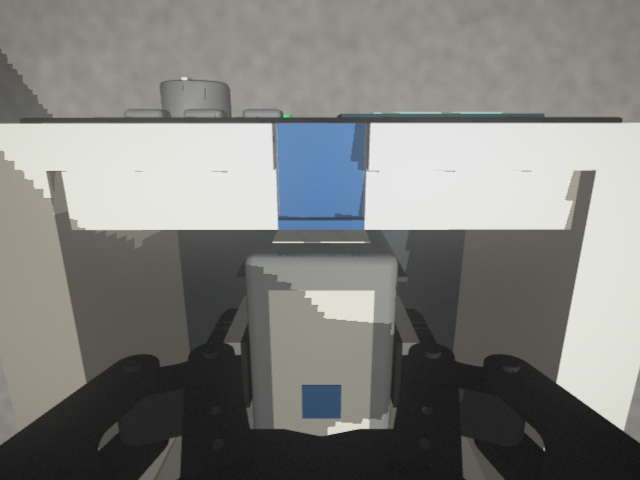

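View pics/r_sz.png

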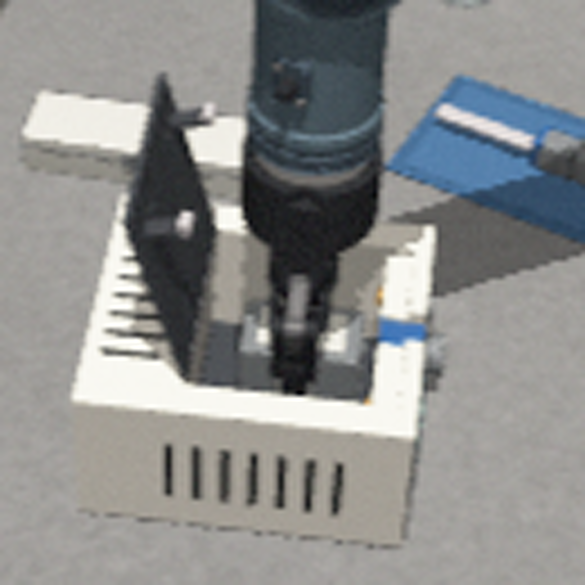

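Run:
```python
from h import *
q=down(CY+np.pi); b=read_ft_force()
movel(C(-.029,0,.053),q,speed=.05); f=read_ft_force();print((f-b).round(1),f.round(1),round(read_finger_gap(),4))
movel(C(-.029,0,.20),q,speed=.18); f=read_ft_force();print((f-b).round(1),f.round(1),round(read_finger_gap(),4),read_eef_pos(),read_time_s())
grab("wrist","s_wrist")
P,im=grab("side"); cv2.imwrite("pics/s_sz.png",cv2.resize(im[60:280,220:440,::-1],None,fx=2.7,fy=2.7,interpolation=cv2.INTER_CUBIC))
P,im=grab("top");cv2.imwrite("pics/s_tz.png",cv2.resize(im[230:330,160:260,::-1],None,fx=6,fy=6,interpolation=cv2.INTER_CUBIC))
for i in range(1): print(tip_of("top","tray")[:2],tip_of("side","tray")[:2])
```

```text
[ 0.7 -1.5 -7.8] [-0.2 -0.1 -2.2] 0.0434
[ 0.4 -2.  -9.7] [-0.5 -0.5 -4.1] 0.0432 [ 0.58859395 -0.04934902  0.19851595] 40.325
[{'at': [209.4, 280.3], 'confidence': 0.7}, {'at': [176.7, 222.3], 'confidence': 0.43}] [{'at': [336.7, 383.1], 'confidence': 0.96}]
```

View pics/s_sz.png

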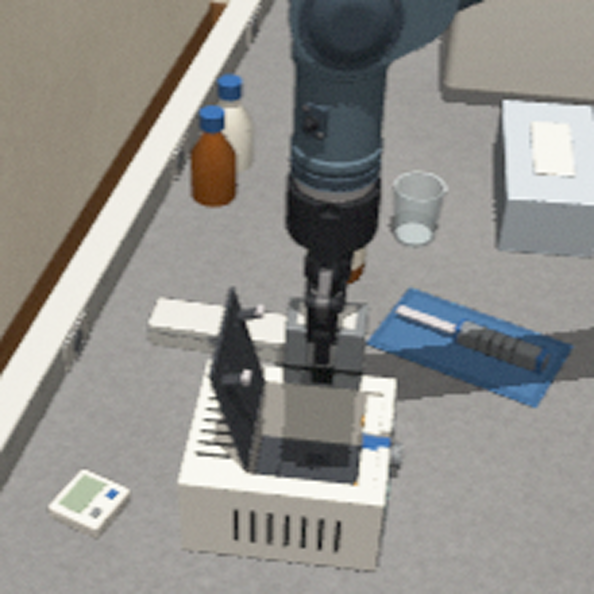

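View pics/s_tz.png

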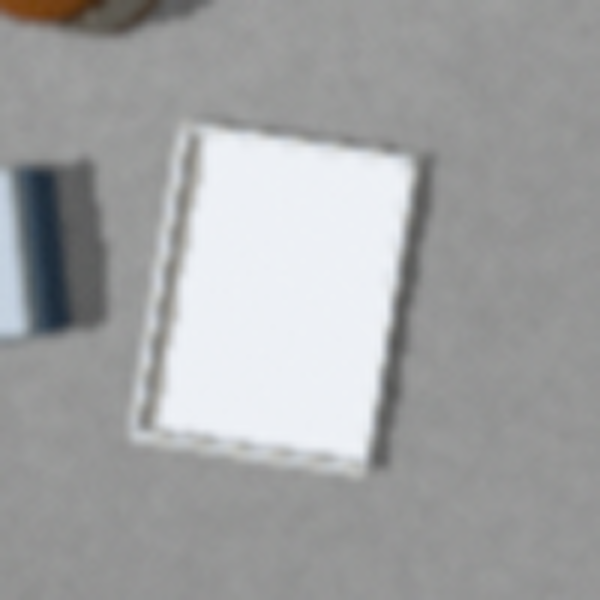

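View pics/s_wrist.png

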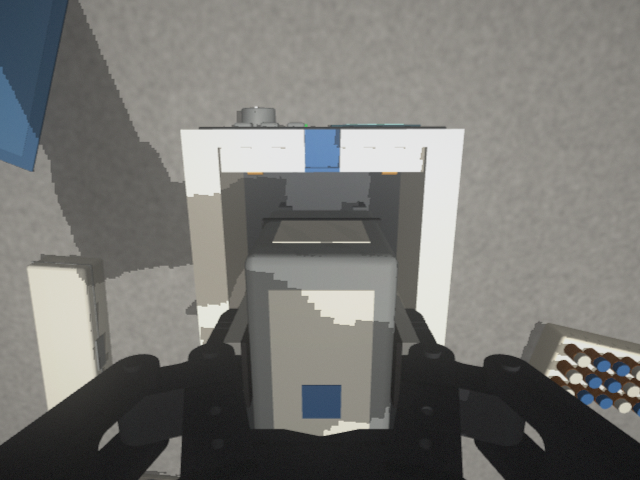

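Run:
```python
from h import *
P=camera_params("top")
W=np.array([ray(P,(160+u/6,230+v/6),.022)[:2] for u,v in [(185,122),(418,155),(370,473),(133,437)]]); print(W.round(4))
c=W.mean(0); ax=W[0]+W[1]-W[2]-W[3]; ty=np.arctan2(ax[1],ax[0]); print(c,ty,np.linalg.norm(ax)/2,np.linalg.norm(W[0]-W[1]))
q=down(ty+np.pi); np.save("tray.npy",np.r_[c,ty])
movel(C(-.06,.06,.20),down(CY+np.pi),speed=.25)
move_ptp(np.r_[c,.14],q); pause(.1); print(read_qpos().round(2),read_time_s(),round(read_finger_gap(),4))
grab("wrist","t_wrist"); P,im=grab("side"); cv2.imwrite("pics/t_sz.png",cv2.resize(im[250:450,250:450,::-1],None,fx=3,fy=3,interpolation=cv2.INTER_CUBIC))
```

```text
[[0.5785 0.3836]
 [0.5599 0.266 ]
 [0.4014 0.2913]
 [0.4211 0.4104]]
[0.49023454 0.33782945] -0.16382631142912776 0.16004805782234252 0.11907463934610257
[ 0.06  0.55 -0.94  1.77  0.5   1.08  0.36] 42.3833 0.0432
```

View pics/t_wrist.png

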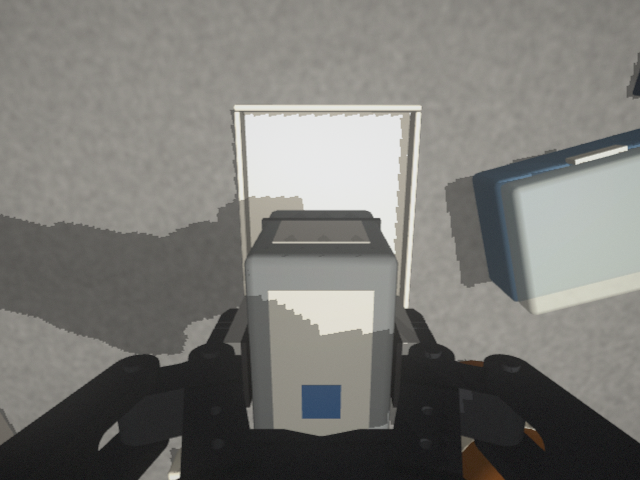

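View pics/t_sz.png

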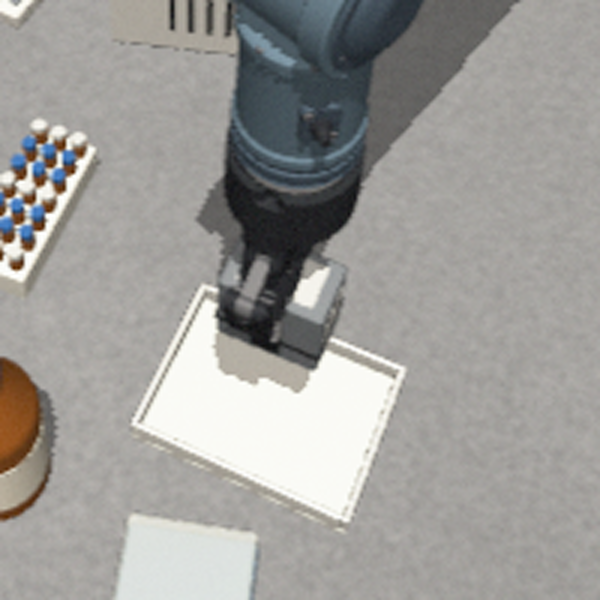

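Run:
```python
from h import *
x,y,ty=np.load("tray.npy"); q=down(ty+np.pi)
movel([x,y,.043],q,speed=.12); b=read_ft_force(); z=.038
while z>.02:
    movel([x,y,z],q,speed=.05); f=read_ft_force()-b; print(round(z,4),f.round(1))
    if f[2]>3.0: break
    z-=.0015
P,im=grab("side"); cv2.imwrite("pics/u_sz.png",cv2.resize(im[250:450,250:450,::-1],None,fx=3,fy=3,interpolation=cv2.INTER_CUBIC))
print(read_time_s(),R.from_quat(read_tcp_rot()).apply([0,0,1]).round(4))
```

```text
0.038 [-0.8  0.7  0.4]
0.0365 [-0.4  0.5 -1.1]
0.035 [-0.5  0.4 -0.6]
0.0335 [ 0.5  0.9 -0.2]
0.032 [-0.5  0.6  0.1]
0.0305 [ 0.2  1.  -0.7]
0.029 [-0.3  0.2 -1.6]
0.0275 [-0.7  1.2 -0.6]
0.026 [ 0.4  0.8 -1. ]
0.0245 [-0.4  1.1 -0.1]
0.023 [-4.  -2.4  8.4]
46.2417 [ 4.e-04 -9.e-04 -1.e+00]
```

View pics/u_sz.png

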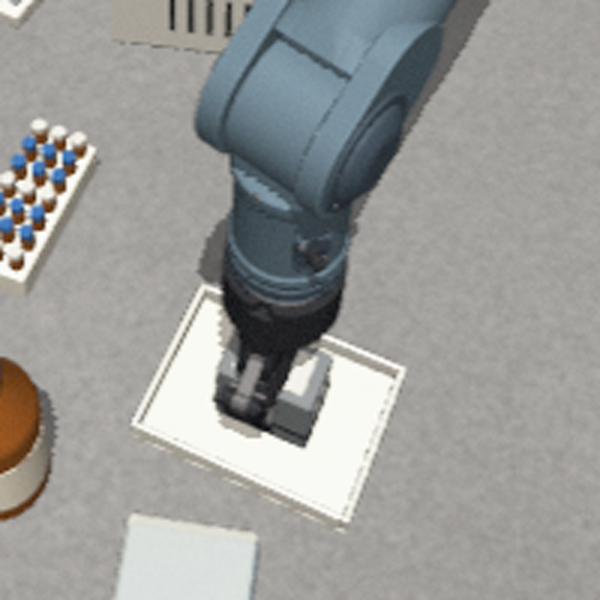

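Run:
```python
from h import *
move_gripper(.064,40)
x,y,ty=np.load("tray.npy"); q=down(ty+np.pi)
movel([x,y,.06],q,speed=.08); movel([x,y,.20],q,speed=.25); print(read_time_s(),read_ft_force().round(1))
grab("wrist","v_wrist"); P,im=grab("side","v_side"); cv2.imwrite("pics/v_sz.png",cv2.resize(im[270:430,270:430,::-1],None,fx=3.7,fy=3.7,interpolation=cv2.INTER_CUBIC))
cv2.imwrite("pics/v_sz2.png",cv2.resize(im[90:280,240:440,::-1],None,fx=3,fy=3,interpolation=cv2.INTER_CUBIC))
```

```text
47.9 [ 0.3 -0.4 -0.1]
```

View pics/v_wrist.png

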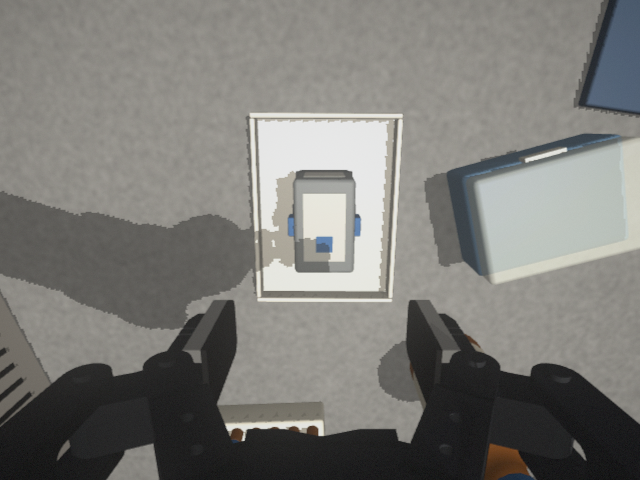

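View pics/v_sz.png

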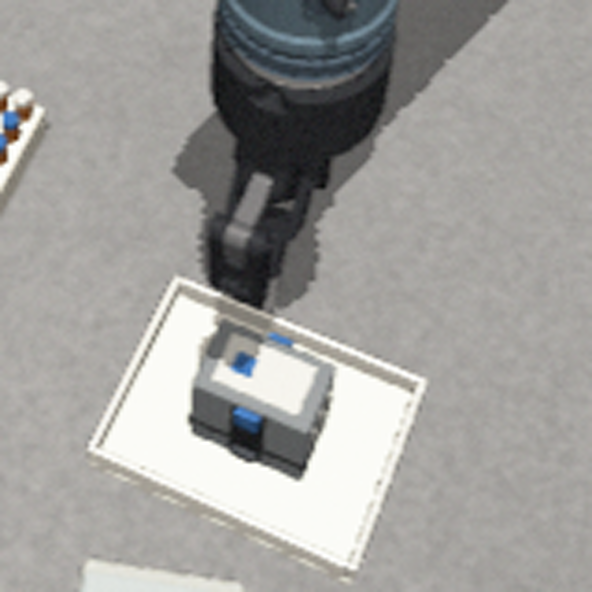

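View pics/v_sz2.png

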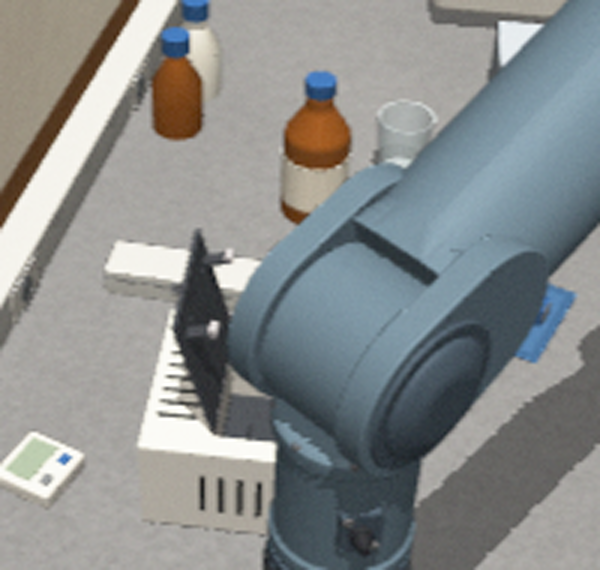

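Run:
```python
from bench import *
sign_off(); print(read_time_s())
```

```text
the job is handed in; nothing more can be done
the job is handed in; nothing more can be done
```

The battery pack is standing upright in the white tray, and I handed the job in at about 48 s of the 64 s allowed. I levered the cover open at the blue slot, folded it back past upright (about 1.86 rad commanded), and laid the opener back on its mat before touching the pack. Then I squeezed both buttons flush (finger gap 43 mm), lifted the pack out, set it down until it touched the tray floor, and let go.

**Last checks:** The final pictures show the pack upright near the middle of the tray with its buttons out again, and the cover still past upright. The bystanders visible in them look where they were. The opener was last seen whole lying flat on its mat just after release; in the final side view the arm hides most of it. The last wrist force reading was about 0 N.

**What went wrong or disagreed:**
- **First grasp:** It closed on nothing. In the pictures the fingertips sat about 31 mm farther back than the stated tool dimensions, so I corrected for that and the second grasp held. The opener had not moved.
- **Levering:** The handle seems to have turned slightly in the grip, so the cover let go only after I raised the grip force and pushed down a little more. I tilted the gripper to make up for this when laying the opener down.
- **Bay floor:** My estimate from the pictures put the tray contact about 6 mm too high. I lowered the pack until it made contact, so it was not dropped.

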